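# Clamp the dapping block with the fold-away crank

## Task

Clamp the dapping block in the slide clamp for the next job: swing the folded crank handle fully upright, then crank clockwise until the jaw has pushed the block against the stop and grips it firmly with about 30 N (once you feel it meet the stop, about a tenth of a turn more), without crushing it. Then fold the handle flat again without slackening the clamp, let go, and leave the other things on the bench where they are.

Things in the scene. Friction and masses are not known exactly. Their poses are not given: they have to be found in the camera images.
- clamp: Slide clamp fixed to the bench. Steel bed 92 (x) x 280 (y) x 12 mm, origin at the centre of its underside, z up. At its +y end a grey gearbox (84 x 86 mm, top at z = 62 mm, y = 50 to 136 mm) carries the crank on top. A steel jaw, 62 mm wide, with a sprung pad in front, travels from the gearbox along -y towards a fixed steel stop; both are about 55 mm high.
- crank_axis (a point): point on the crank's vertical axis, at the height of the handle's hinge pin, 100 mm above the bench (clamp frame x = 0, y = 90 mm)
- handle_hinge (a point): centre of the folding handle's horizontal hinge pin, 55 mm from the crank's axis, at the outer end of the steel crank arm; it goes round with the crank. Arm 22 mm wide, its top 20 mm below the pin; hub of radius 14 mm on the axis; two fork ears, 24 mm wide overall, beside the pin.
- handle_ball (a point): centre of the ball (24 mm diameter) at the free end of the handle, 75 mm from the pin. Ball and black grip (16 mm diameter) spin freely about the handle's length, so fingers can hold the ball without turning while it goes round. Folded, the handle lies level over the arm, the ball 20 mm past the crank's axis, with free space beside and under it down to the gearbox 38 mm below its centre.
- crank (a joint): crank angle in rad; grows clockwise seen from above and drives the jaw to the stop, 6.5 mm per rad. Running free takes about 6.5 N at the handle (dry friction; about 4 N remain when paused). Pad springs 7 N per mm: once jaw, block and stop meet, the clamping force grows about 45 N per rad, and each 10 N of it adds about 1.2 N at the handle. Self-locking: stays where left.
- crank_handle (a joint): handle angle in rad: 0 = folded flat, 1.571 = upright against its stop. The hinge pin lies level and square to the arm, so the handle rises in the upright plane through the arm. Friction: about 1 N at the ball to swing it; stays where it is left. A tightly pinched ball creeps in the pads as the handle swings, so take hold afresh on the way if it lags.
- dapping_block: hardwood dapping cube 48 mm with hollows in its sides, loose on the bed (12 mm above the bench) between jaw and stop; origin at the centre of its underside. The stop's face lies 10 to 42 mm beyond the block's far side; it is set anew each time and its place is not measured: feel for it.
- planishing_hammer: small hammer 166 mm with wooden handle, lying on the bench (bystander)
- turned_dolly: turned hardwood dolly, 74 mm foot, 96 mm high (bystander)
- wood_block: hardwood offcut 41 x 70 x 24 mm (bystander)
Things that resemble listed ones, but are neither listed nor needed, are in the scene too. Of the things that look like the dapping_block, the middle-sized one is meant.

How it is judged:
By the outcome, as a careful person would: the job done as asked, in the order asked, and still so for the second after the job is handed in, with the robot touching nothing.
It also fails if it takes over 72 s, if anything falls off the work surface, if the arm or the gripper's body presses on something with over 40 N, if the wrist force passes 120 N, or if a joint passes its speed limit or range.

## Robot

A 6-joint arm with a two-finger parallel gripper is mounted at the origin on a cart in front of the work surface, level with it; the furniture and walls round the work are solid. World frame = base frame: x ahead of the robot, y to its left, z up, the work surface at z = 0. Lengths are in mm, angles in rad, forces in N, time in s.
With the tool pointing down it reaches from about 300 to 775 mm from the base axis. Payload 14.6 kg.
Tool frame: the origin (TCP) lies midway between the tips of the shut fingers; the grasp point (between the pads) lies 19 mm behind it; y points along the fingers, z is the direction in which the jaws open and shut, and the axes are right-handed (so a half turn about y gives the same grasp; the last joint's range is limited). The gripper opens to 94 mm and grips with 3 to 60 N. Pads are 16 mm wide; open, the fingers measure 119 mm over their backs; the gripper's body (75 mm by 177 mm) begins 78 mm behind the grasp point.
Start: joints at [1.171, 0.3, 1.521, -0, 1.321, -0.067], TCP at [179.677, 519.813, 205.446] pointing down, gripper open.
Joint ranges: [-3.03, 3.03], [-0.79, 2.21], [0.23, 2.52], [-1.04, 4.18], [0, 3.07], [-2.55, 2.55]. Speed limits (rad/s): [2.22, 2.22, 2.57, 3.14, 3.14, 3.14].

## Interface

Orientations are given as [roll, pitch, yaw] about the fixed x, y, z axes, in that order (R = Rz(yaw) Ry(pitch) Rx(roll)).
In Python, from cell import manip gives the robot as it stands.
- The arm moves only by the tool play_rows, never from a script. Its argument "series" is a list of rows, each a list of 3 entries, a list of its own where there are three numbers: the shift along the tool's x, y, z in m, then the turn about the tool's y in rad, then the closure, from 0 (fully open) to 1 (shut). In form: [[[dx, dy, dz], twist, grip], ...]. A call has 1 to 20 rows; each row is the pose to reach, as a shift and turn from the pose measured when the call began, along the tool's axes at that moment; what a row does not reach only later rows make up. A row lasts 1/10 s, in which the tool goes at most 50 mm and 8.59 degrees, less where a joint would pass 70% of its speed; a pose out of reach is approached as far as the arm can. A call with a gripper value outside its range is refused whole. The fingers move at their own pace and stop on an object; "squeeze" is the grip in N (left out, the last holds). Time passes only in rows, so rows that repeat a pose let the fingers close. It gives the time, the measured TCP pose, the force and the opening at its end, in the units of the state.
- manip.read_state(): the state, without advancing time (a new reading comes with each control period).
- manip.camera(name): name is "scene" or "top" or "wrist"; returns the picture (480x640x3 uint8, red, green, blue); there is no depth.
- manip.camera_params(name): a dict with "K" (3x3 intrinsics, pixels), "dist_coeffs" ([k1, k2, p1, p2, k3] as OpenCV has them; the pictures are not rectified), "rvec" (rotation vector, rad) and "tvec" (3), from world to camera coordinates, as OpenCV has them. Camera axes: x right, y down, z forward; pixel columns grow to the right and rows downward; lengths in mm; the calibration is good to about 2 mm. A picture is of the moment at which its call begins: read the wrist's pose just before it. camera_params takes no time and is no camera call; for the wrist camera it gives the pose at the moment of the call.
- manip.sign_off(): hands the job in, once; it reports no verdict.
The state is a dict: "clock": time; "joints": joint angles; "qd": joint speeds; "effort": joint torques, N m; "eef_pos": TCP position; "eef_rot": TCP orientation; "wrist_force": force on the tool from outside, world axes, zero at the start; "moment": the same for the moment, N m; "finger_gap": finger opening in mm.
Only numpy, scipy, OpenCV 4.12 (cv2) and the standard library are available. Lean on these libraries where they do the work, as an engineer would, in place of code of your own. Each camera call takes 0.05 s, during which the arm holds its last target. There are 200 camera calls.

## Working session

There is one attempt and no reset: what is moved stays moved. The work goes in short steps, Python scripts to look and compute and a tool call to move; the robot and the scene stay as the last step left them, time stands still between calls to the robot, and variables do not carry over. Pictures are saved under pics/ and viewed, about 8 in all and at most 12, crops included, and the job is handed in when it is done.

Besides the shell and the picture viewer there is one more tool, called after "Request:" as name([rows], argument=value, ...), one row to a line, values as JSON. play_rows: Moves the arm, as the interface text tells. Its arguments: {"type":"object","properties":{"series":{"type":"array","items":{"type":"array"}},"squeeze":{"type":"number"}},"required":["series"]}

```bash
mkdir -p pics; ls
python3 - <<'E'
from cell import manip
import cv2
for n in ("top","scene"):
    cv2.imwrite(f"pics/{n}0.png",manip.camera(n)[:,:,::-1])
    print(n,manip.camera_params(n))
s=manip.read_state()
print(s)
E
```

```text
pics
top {'K': array([[570.63581747,   0.        , 315.52990805],
       [  0.        , 570.63581747, 233.56965732],
       [  0.        ,   0.        ,   1.        ]]), 'dist_coeffs': array([0.02766714, 0.        , 0.        , 0.        , 0.        ]), 'rvec': array([ 2.122786  , -2.08205974,  0.23950387]), 'tvec': array([  61.91002573,  593.63450398, 1163.48684916])}
scene {'K': array([[591.37492777,   0.        , 322.85821302],
       [  0.        , 591.37492777, 241.1491248 ],
       [  0.        ,   0.        ,   1.        ]]), 'dist_coeffs': array([-0.09694036,  0.        ,  0.        ,  0.        ,  0.        ]), 'rvec': array([ 1.99156803, -0.66446063,  0.36952774]), 'tvec': array([-420.37847226,  286.40264769, 1036.92580692])}
{'clock': 0.1, 'joints': array([ 1.17140028e+00,  3.00397405e-01,  1.52153080e+00,  2.09791748e-05,
        1.32069295e+00, -6.65540045e-02]), 'qd': array([-0.00065053, -0.00087927, -0.00067331,  0.0006742 ,  0.00029297,
       -0.00256289]), 'effort': array([-1.23467387e-03, -5.32647300e+01, -3.53277791e+01,  7.08534429e-02,
        2.34547199e-02, -5.37393225e-05]), 'eef_pos': array([179.58240442, 519.60350235, 204.94802196]), 'eef_rot': array([-1.57182120e+00,  8.86767933e-05, -3.32847293e-01]), 'wrist_force': array([ 0.17573918, -0.06221442,  0.1241751 ]), 'moment': array([ 0.00820855, -0.01110617, -0.0108842 ]), 'finger_gap': 94.25246277468935}
```

View pics/top0.png

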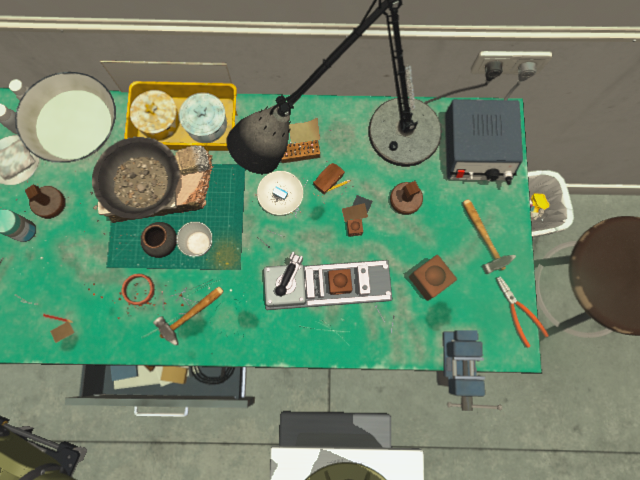

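View pics/scene0.png

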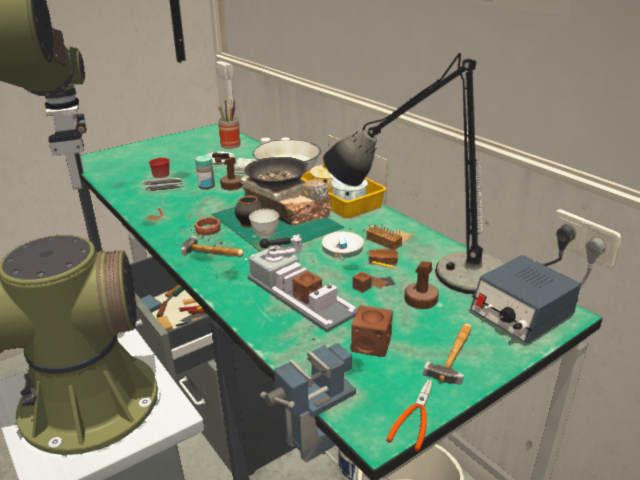

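The top view shows three dapping blocks: a small one at (355,228), a middle-sized one on the clamp bed at (340,281) and a large one at (433,277). The one on the bed is the one meant. The gearbox is at (285,285), with the crank and black handle at about (288,272). I'll confirm in an enlarged crop.

```bash
python3 - <<'E'
import cv2,numpy as np
t=cv2.imread("pics/top0.png")[240:320,250:400]; s=cv2.imread("pics/scene0.png")[220:340,235:395]
t=cv2.resize(t,None,fx=5,fy=5,interpolation=cv2.INTER_CUBIC)[:, :750]
cv2.imwrite("pics/c1.png",t); cv2.imwrite("pics/c2.png",cv2.resize(s,None,fx=5,fy=5,interpolation=cv2.INTER_CUBIC))
E
cat > h.py <<'E'
import cv2,numpy as np
from cell import manip
def cam(n):
    p=manip.camera_params(n); R=cv2.Rodrigues(p["rvec"])[0]; return p,R
def px2w(n,uv,z):
    p,R=cam(n); q=cv2.undistortPoints(np.array([[uv]],float),p["K"],p["dist_coeffs"])[0,0]
    d=R.T@np.array([q[0],q[1],1]); c=-R.T@p["tvec"]; return c+d*(z-c[2])/d[2]
def w2px(n,P):
    p,_=cam(n); return cv2.projectPoints(np.array(P,float).reshape(-1,3),p["rvec"],p["tvec"],p["K"],p["dist_coeffs"])[0][:,0]
E
```

```text
(no output)
```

View pics/c1.png

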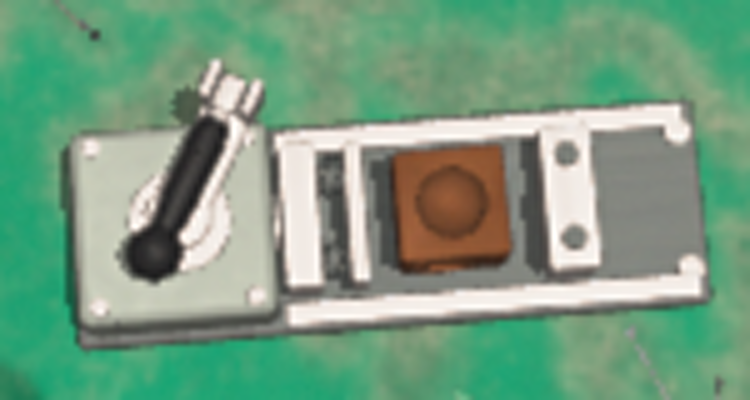

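View pics/c2.png

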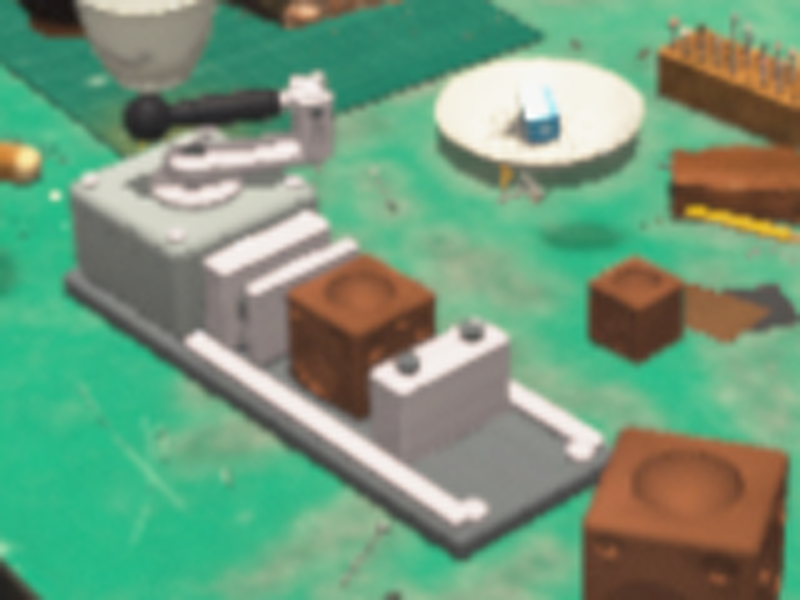

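The crops confirm the middle block in the clamp, between jaw and stop. In the top crop the ball is at (152,250), the hinge fork at (232,92) and the gearbox top corners at about (75,135), (275,128), (278,318) and (80,330). In the scene crop the ball is at (148,117) and the fork at (308,90).

Run:
```python
from h import *
f=lambda x,y,ox,oy:(ox+(x+.5)/5-.5,oy+(y+.5)/5-.5)
T=lambda x,y:f(x,y,250,240)
S=lambda x,y:f(x,y,235,220)
b=px2w("top",T(152,250),100);h=px2w("top",T(232,92),100)
bs=px2w("scene",S(148,117),100);hs=px2w("scene",S(308,90),100)
print("ball",b,bs,"hinge",h,hs,np.linalg.norm(b-h),np.linalg.norm(bs-hs))
print("axis",h+(b-h)*55/75, hs+(bs-hs)*55/75)
c=[px2w("top",T(*p),62) for p in((75,135),(275,128),(278,318),(80,330))]
print(np.array(c),np.mean(c,0))
e=[px2w("top",T(*p),12) for p in((690,103),(708,302))]; print(e)
print("bed far end mid",np.mean(e,0))
for n in ("dapping",):
  print([px2w("top",T(*p),60) for p in ((395,152),(500,147),(510,262),(402,270))], [px2w("top",T(*p),67) for p in ((540,127),(548,270))],[px2w("top",T(*p),67) for p in ((365,143),(370,283))])
```

```text
ball [465.50777253 143.95317103 100.        ] [466.36740843 144.20467225 100.        ] hinge [531.93670109 112.92583686 100.        ] [537.42718628 120.6923347  100.        ] 73.31778784998028 74.84866094184012
axis [483.22215348 135.67921525 100.        ] [485.31668252 137.93471557 100.        ]
[[518.97691129 180.80157528  62.        ]
 [523.66273267  95.4514004   62.        ]
 [442.65789407  92.29439329  62.        ]
 [436.04526287 175.43044989  62.        ]] [480.33570022 135.99445471  62.        ]
[array([547.19747925, -88.51595214,  12.        ]), array([458.60732641, -95.54596726,  12.        ])]
bed far end mid [502.90240283 -92.0309597   12.        ]
[array([514.61758207,  43.94726632,  60.        ]), array([517.66408914,  -0.93444346,  60.        ]), array([468.44908427,  -5.43670004,  60.        ]), array([464.15460643,  40.28747564,  60.        ])] [array([525.45448301, -17.49983004,  67.        ]), array([464.51153949, -21.00069747,  67.        ])] [array([517.09126962,  56.92555915,  67.        ]), array([457.56331155,  53.85981599,  67.        ])]
```

```bash
cat >> h.py <<'E'
A=np.array([484.,136.5]); U0=np.array([.929,-.369])  # crank axis, initial outward arm direction
def rows(P,grip,twist=0):
    s=manip.read_state(); from scipy.spatial.transform import Rotation as Ro
    R=Ro.from_euler("xyz",s["eef_rot"]).as_matrix()
    print("t%.2f"%s["clock"],"tcp",s["eef_pos"].round(1),"rot",s["eef_rot"].round(3),"F",s["wrist_force"].round(1),"gap %.1f"%s["finger_gap"])
    d=(np.atleast_2d(P)-s["eef_pos"])@R/1000
    print("["+",".join("[[%.4f,%.4f,%.4f],%g,%g]"%(*v,twist,grip) for v in d)+"]")
def tri(a,b):
    Q=[]
    for n,uv in(("top",a),("scene",b)):
        p,R=cam(n); q=cv2.undistortPoints(np.array([[uv]],float),p["K"],p["dist_coeffs"])[0,0]
        M=np.c_[R,p["tvec"]]; Q+=[q[0]*M[2]-M[0],q[1]*M[2]-M[1]]
    Q=np.array(Q); return np.linalg.lstsq(Q[:,:3],-Q[:,3],rcond=None)[0]
E
python3 - <<'E'
from h import *
print("lamp head",tri((262,140),(350,162)), "lamp knob",tri((284,104),(373,130)))
print("ball",tri((280,289.6),(264.2,243)),"hinge",tri((296,258),(296.2,237.6)))
rows([[466,144,210],[466,144,140],[466,144,82]],.45,.045)
E
```

```text
lamp head [744.00615219 182.29573518 214.63668699] lamp knob [778.06487185 136.65232263 301.48678316]
ball [465.76001107 143.78938689 100.3284352 ] hinge [531.44044622 112.47357786 105.44172698]
t0.10 tcp [179.6 519.6 204.9] rot [-1.572  0.    -0.333] F [ 0.2 -0.1  0.1] gap 94.3
[[[0.3934,-0.0048,-0.2614],0.045,0.45],[[0.3934,0.0652,-0.2613],0.045,0.45],[[0.3934,0.1232,-0.2613],0.045,0.45]]
```

Request:
play_rows([
  [[0.05,-0.01,-0.03],0.045,0.45],
  [[0.09,-0.01,-0.06],0.045,0.45],
  [[0.13,-0.01,-0.09],0.045,0.45],
  [[0.17,-0.01,-0.115],0.045,0.45],
  [[0.21,-0.01,-0.14],0.045,0.45],
  [[0.25,-0.01,-0.165],0.045,0.45],
  [[0.29,-0.01,-0.19],0.045,0.45],
  [[0.325,-0.01,-0.215],0.045,0.45],
  [[0.36,-0.01,-0.24],0.045,0.45],
  [[0.385,-0.005,-0.255],0.045,0.45],
  [[0.393,0.0,-0.261],0.045,0.45],
  [[0.393,0.03,-0.261],0.045,0.45],
  [[0.393,0.06,-0.261],0.045,0.45],
  [[0.393,0.065,-0.261],0.045,0.45],
  [[0.393,0.065,-0.261],0.045,0.45],
], squeeze=10)

```text
clock: 1.6
eef_pos: [465.2, 144.9, 140.0]
eef_rot: [-1.573, 0.001, -0.377]
wrist_force: [0.3, 0.2, 0.9]
finger_gap: 51.5
```

Run:
```python
from h import *
rows([[466,144,82]],.45)
p=manip.camera_params("wrist"); im=manip.camera("wrist")[:,:,::-1]
cv2.imwrite("pics/w1.png",im)
print(p["K"][0,0],w2px("wrist",[[466,144,100],[535,116,100]]))
```

```text
t1.60 tcp [465.2 144.9 140. ] rot [-1.573e+00  1.000e-03 -3.770e-01] F [0.3 0.2 0.9] gap 51.5
[[[0.0011,0.0580,-0.0004],0,0.45]]
344.66701656230487 [[318.46751505 267.91101765]
 [317.88059832 361.5522826 ]]
```

View pics/w1.png

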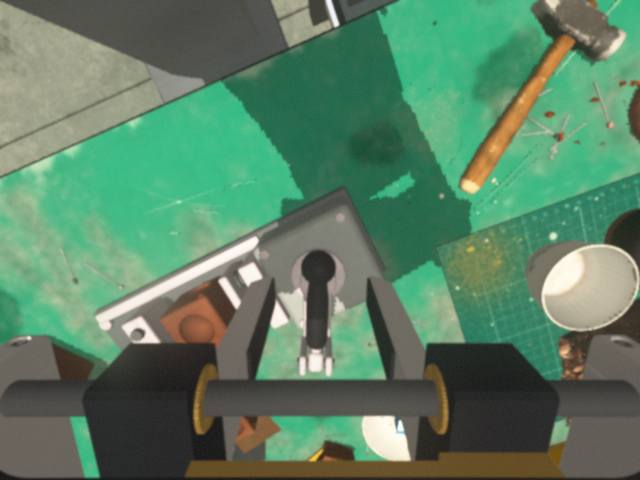

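The wrist view shows the ball at (318,265) and the fork at (316,362), against predictions of (318,268) and (318,362). The aim is right and the jaws line up with the handle. I'll go down and take hold.

Request:
play_rows([
  [[0.001,0.03,0],0,0.45],
  [[0.001,0.057,0],0,0.45],
  [[0.001,0.058,0],0,0.45],
  [[0.001,0.058,0],0,1],
  [[0.001,0.058,0],0,1],
  [[0.001,0.058,0],0,1],
  [[0.001,0.058,0],0,1],
  [[0.001,0.058,0],0,1],
  [[0.001,0.058,0],0,1],
], squeeze=12)

```text
clock: 2.55
eef_pos: [466.8, 143.9, 83.6]
eef_rot: [-1.573, -0.001, -0.377]
wrist_force: [-2.1, -6.6, 2.9]
finger_gap: 23.0
```

Run:
```python
from h import *
H=A+55*U0
s=manip.read_state(); 
# arc anchored at the measured grip: ball = tcp+19 up
P=[]
for th in np.linspace(.08,1.6,20):
    b=H-U0*75*np.cos(th); P.append([*b,100+75*np.sin(th)-19])
P=np.array(P); rows(P,1)
```

```text
t2.55 tcp [466.8 143.9  83.6] rot [-1.573e+00 -1.000e-03 -3.770e-01] F [-2.1 -6.6  2.9] gap 23.0
[[[-0.0010,-0.0034,-0.0005],0,1],[[-0.0003,-0.0094,-0.0006],0,1],[[0.0009,-0.0153,-0.0006],0,1],[[0.0026,-0.0210,-0.0006],0,1],[[0.0047,-0.0266,-0.0006],0,1],[[0.0072,-0.0321,-0.0006],0,1],[[0.0102,-0.0373,-0.0006],0,1],[[0.0136,-0.0422,-0.0006],0,1],[[0.0174,-0.0469,-0.0006],0,1],[[0.0215,-0.0512,-0.0006],0,1],[[0.0260,-0.0552,-0.0007],0,1],[[0.0308,-0.0589,-0.0007],0,1],[[0.0358,-0.0621,-0.0007],0,1],[[0.0411,-0.0649,-0.0007],0,1],[[0.0466,-0.0673,-0.0007],0,1],[[0.0523,-0.0693,-0.0007],0,1],[[0.0581,-0.0707,-0.0007],0,1],[[0.0640,-0.0718,-0.0007],0,1],[[0.0700,-0.0723,-0.0007],0,1],[[0.0760,-0.0724,-0.0007],0,1]]
```

Request:
play_rows([
  [[-0.001,-0.004,-0.001],0,1],
  [[0,-0.009,-0.001],0,1],
  [[0.001,-0.015,-0.001],0,1],
  [[0.0026,-0.021,-0.001],0,1],
  [[0.005,-0.0265,-0.001],0,1],
  [[0.007,-0.032,-0.001],0,1],
  [[0.01,-0.037,-0.001],0,1],
  [[0.0135,-0.042,-0.001],0,1],
  [[0.0175,-0.047,-0.001],0,1],
  [[0.0215,-0.051,-0.001],0,1],
  [[0.0215,-0.051,-0.001],0,1],
])

```text
clock: 3.65
eef_pos: [487.1, 134.8, 135.3]
eef_rot: [-1.572, -0.002, -0.377]
wrist_force: [-5.0, -3.0, 2.0]
finger_gap: 23.3
```

Run:
```python
from h import *
H=A+55*U0
P=[[*(H-U0*75*np.cos(t)),81+75*np.sin(t)] for t in np.linspace(.86,1.6,10)]
rows(P,1)
for n in ("top","scene"):
    im=manip.camera(n)[:,:,::-1]
    u,v=w2px(n,[*A,130])[0].astype(int); c=im[v-50:v+50,u-60:u+60]; cv2.imwrite(f"pics/{n}2.png",cv2.resize(c,None,fx=4,fy=4,interpolation=cv2.INTER_CUBIC)); print(u,v)
```

```text
t3.65 tcp [487.1 134.8 135.3] rot [-1.572 -0.002 -0.377] F [-5. -3.  2.] gap 23.3
[[[0.0026,-0.0025,0.0004],0,1],[[0.0074,-0.0064,0.0004],0,1],[[0.0126,-0.0098,0.0004],0,1],[[0.0180,-0.0127,0.0004],0,1],[[0.0236,-0.0153,0.0004],0,1],[[0.0294,-0.0173,0.0004],0,1],[[0.0353,-0.0189,0.0004],0,1],[[0.0414,-0.0200,0.0003],0,1],[[0.0475,-0.0205,0.0003],0,1],[[0.0537,-0.0206,0.0003],0,1]]
283 278
271 230
```

View pics/scene2.png

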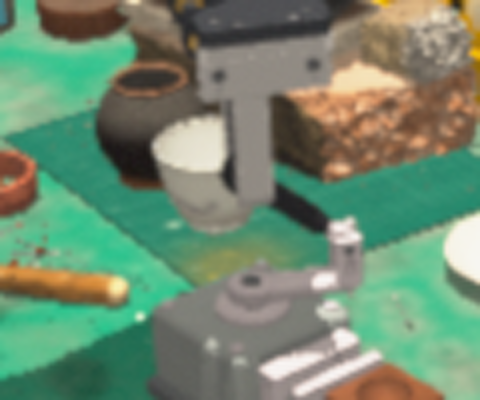

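The scene crop shows the handle (300,208) raised partway, with the ball still between the fingers. The fork is at (345,240). I'll carry on to upright, slightly past, so it meets its stop.

Request:
play_rows([
  [[0.003,-0.003,0.0003],0,1],
  [[0.0075,-0.0065,0.0003],0,1],
  [[0.0125,-0.01,0.0003],0,1],
  [[0.018,-0.013,0.0003],0,1],
  [[0.0235,-0.0155,0.0003],0,1],
  [[0.0295,-0.0175,0.0003],0,1],
  [[0.0355,-0.019,0.0003],0,1],
  [[0.0415,-0.02,0.0003],0,1],
  [[0.0475,-0.0205,0.0003],0,1],
  [[0.051,-0.0206,0.0003],0,1],
  [[0.053,-0.0206,0.0003],0,1],
  [[0.053,-0.0206,0.0003],0,1],
])

```text
clock: 4.95
eef_pos: [536.3, 115.7, 155.6]
eef_rot: [-1.573, -0.001, -0.377]
wrist_force: [-0.2, 0.2, 0.3]
finger_gap: 0.4
```

Run:
```python
from h import *
rows([[*(A+55*U0),156]],1)
s=manip.read_state(); d=s["eef_pos"][:2]-A; print("r",np.linalg.norm(d),"Frad",s["wrist_force"][:2]@d/np.linalg.norm(d))
im=manip.camera("scene")[:,:,::-1]
c=im[130:290,200:360]; cv2.imwrite("pics/scene3.png",cv2.resize(c,None,fx=3.5,fy=3.5,interpolation=cv2.INTER_CUBIC))
print((w2px("scene",[[*(A+55*U0),100],[*(A+55*U0),175]])-[200,130])*3.5)
```

```text
t4.95 tcp [536.3 115.7 155.6] rot [-1.573e+00 -1.000e-03 -3.770e-01] F [-0.2  0.2  0.3] gap 0.4
[[[-0.0013,-0.0004,-0.0000],0,1]]
r 56.309073796888065 Frad -0.26845728142089315
[[337.60083877 380.28012814]
 [333.17807746 276.39640841]]
```

View pics/scene3.png

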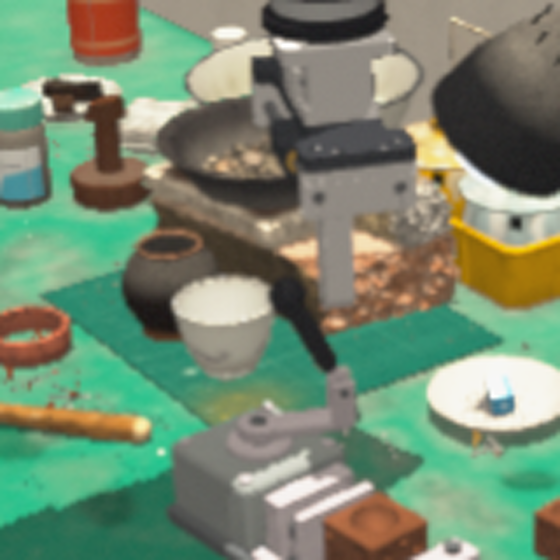

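The ball slipped out partway. The handle now stands leaning, with the ball at crop (290,295), i.e. px (282.9,214.3). I'll compute the angle and take hold again.

Run:
```python
from h import *
H=A+55*U0
for t in np.arange(.7,1.3,.05):
    b=[*(H-U0*75*np.cos(t)),100+75*np.sin(t)]; print(round(t,2),np.round(b,1),w2px("scene",b)[0].round(1),w2px("top",b)[0].round(1))
```

```text
0.7 [481.8 137.4 148.3] [270.4 223.1] [282.2 278.3]
0.75 [484.1 136.5 151.1] [271.4 221.8] [282.6 276.9]
0.8 [486.6 135.5 153.8] [272.5 220.6] [283.1 275.5]
0.85 [489.1 134.5 156.3] [273.7 219.4] [283.6 274. ]
0.9 [491.8 133.4 158.7] [274.9 218.2] [284.1 272.5]
0.95 [494.6 132.3 161. ] [276.2 217.1] [284.7 270.9]
1.0 [497.4 131.2 163.1] [277.5 216.1] [285.2 269.3]
1.05 [500.4 130.  165.1] [278.9 215.1] [285.8 267.6]
1.1 [503.5 128.8 166.8] [280.3 214.2] [286.5 266. ]
1.15 [506.6 127.5 168.5] [281.8 213.4] [287.1 264.2]
1.2 [509.8 126.2 169.9] [283.3 212.6] [287.8 262.5]
1.25 [513.1 124.9 171.2] [284.8 211.9] [288.5 260.7]
1.3 [516.5 123.6 172.3] [286.4 211.2] [289.2 259. ]
```

Request:
play_rows([
  [[0,-0.03,0],0,0.5],
  [[0,-0.045,0],0,0.5],
  [[0,-0.045,0],0,0.5],
  [[-0.02,-0.045,0],0,0.5],
  [[-0.032,-0.045,0],0,0.5],
  [[-0.032,-0.045,0],0,0.5],
  [[-0.032,-0.02,0],0,0.5],
  [[-0.032,0.006,0],0,0.5],
  [[-0.032,0.006,0],0,0.5],
  [[-0.032,0.006,0],0,1],
  [[-0.032,0.006,0],0,1],
  [[-0.032,0.006,0],0,1],
  [[-0.032,0.006,0],0,1],
  [[-0.032,0.006,0],0,1],
  [[-0.032,0.006,0],0,1],
], squeeze=30)

```text
clock: 6.5
eef_pos: [506.4, 126.9, 150.6]
eef_rot: [-1.573, -0.002, -0.377]
wrist_force: [-4.5, -5.6, 6.1]
finger_gap: 22.0
```

Run:
```python
from h import *
H=A+55*U0
rows([[*(H-U0*75*np.cos(t)),81+75*np.sin(t)] for t in np.linspace(1.15,1.6,9)],1)
```

```text
t6.50 tcp [506.4 126.9 150.6] rot [-1.573 -0.002 -0.377] F [-4.5 -5.6  6.1] gap 22.0
[[[0.0000,0.0011,0.0006],0,1],[[0.0039,-0.0005,0.0006],0,1],[[0.0079,-0.0019,0.0006],0,1],[[0.0120,-0.0030,0.0006],0,1],[[0.0161,-0.0040,0.0006],0,1],[[0.0202,-0.0047,0.0006],0,1],[[0.0244,-0.0051,0.0006],0,1],[[0.0286,-0.0054,0.0006],0,1],[[0.0329,-0.0054,0.0006],0,1]]
```

Request:
play_rows([
  [[0.002,0.0005,-0.0005],0,1],
  [[0.004,-0.0005,-0.001],0,1],
  [[0.008,-0.002,-0.001],0,1],
  [[0.012,-0.003,-0.001],0,1],
  [[0.016,-0.004,-0.001],0,1],
  [[0.02,-0.0047,-0.001],0,1],
  [[0.0245,-0.005,-0.001],0,1],
  [[0.0285,-0.0054,-0.001],0,1],
  [[0.032,-0.0054,-0.001],0,1],
  [[0.033,-0.0054,-0.001],0,1],
  [[0.033,-0.0054,-0.001],0,1],
])

```text
clock: 7.6
eef_pos: [537.0, 113.5, 155.9]
eef_rot: [-1.574, -0.002, -0.378]
wrist_force: [-2.5, -3.3, 3.2]
finger_gap: 22.5
```

Run:
```python
from h import *
rows([[*(A+55*U0),156]],1)
s=manip.read_state(); d=s["eef_pos"][:2]-A; print("r",np.linalg.norm(d),"Frad",s["wrist_force"][:2]@d/np.linalg.norm(d))
im=manip.camera("scene")[:,:,::-1]
c=im[130:290,200:360]; cv2.imwrite("pics/scene4.png",cv2.resize(c,None,fx=3.5,fy=3.5,interpolation=cv2.INTER_CUBIC))
```

```text
t7.60 tcp [537.  113.5 155.9] rot [-1.574 -0.002 -0.378] F [-2.5 -3.3  3.2] gap 22.5
[[[-0.0028,-0.0001,0.0019],0,1]]
r 57.76799332623928 Frad -0.9899873921162075
```

View pics/scene4.png

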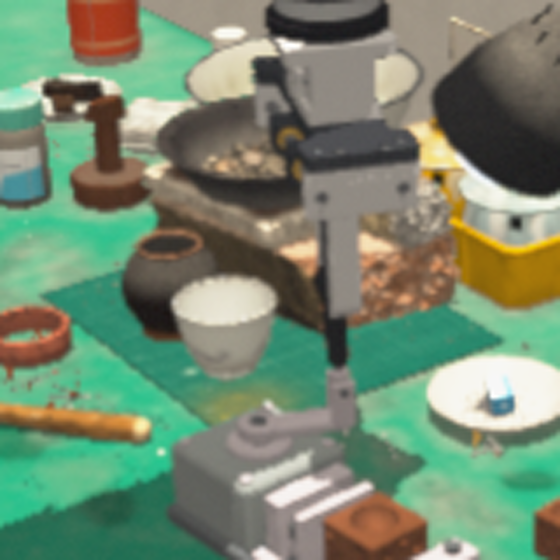

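The handle now stands about upright over the fork at (340,380), with the ball at about (330,278) behind the finger. I'll press outward a little more and feel for the upright stop.

Request:
play_rows([
  [[0.002,0,0],0,1],
  [[0.004,0,0],0,1],
  [[0.004,0,0],0,1],
])

```text
clock: 7.95
eef_pos: [540.7, 111.8, 155.7]
eef_rot: [-1.574, -0.001, -0.378]
wrist_force: [-3.3, -2.9, 1.9]
finger_gap: 22.3
```

Request:
play_rows([
  [[0.002,0,0],0,1],
  [[0.004,0,0],0,1],
  [[0.004,0,0],0,1],
])

```text
clock: 8.25
eef_pos: [543.4, 110.6, 155.3]
eef_rot: [-1.575, 0.002, -0.378]
wrist_force: [-13.2, -0.1, 4.7]
finger_gap: 22.1
```

Run:
```python
from h import *
im=manip.camera("scene")[:,:,::-1]
a=cv2.imread("pics/scene0.png")
H=A+55*U0
for n in("wrist",):
    w=manip.camera(n)[:,:,::-1]; print(w2px("wrist",[[*H,100],[*H,175]]))
c=cv2.resize(im[190:260,260:330],None,fx=8,fy=8,interpolation=cv2.INTER_CUBIC)
print((w2px("scene",[[*H,100],[*H,175]])-[260,190])*8)
w=cv2.resize(w[200:440,160:480],None,fx=560/240*.0+1.0,fy=1.0)
o=np.zeros((560,800,3),np.uint8); o[:,:480]=c[:,40:520]; o[:240,480:]=w
cv2.imwrite("pics/m5.png",o)
```

```text
[[322.99846315 247.33015175]
 [323.37771616 292.40545124]]
[[291.65906004 389.21172147]
 [281.54989134 151.76321923]]
```

View pics/m5.png

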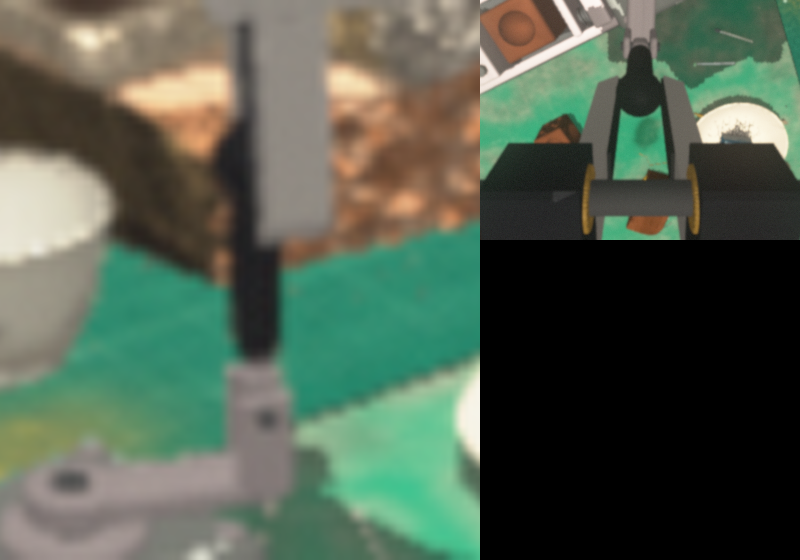

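The scene crop shows the handle upright at (258,300) over the fork, and the force at the stop rose to 13 N. In the wrist inset the ball is at full-image (320,292), against (323,292) predicted for upright, so it has crept about 10 mm inward in the pads. I'll take hold afresh.

Request:
play_rows([
  [[0,0,0],0,0.6],
  [[-0.003,0,0],0,0.6],
  [[-0.01,0,0.0005],0,0.6],
  [[-0.01,0,0.0005],0,0.6],
  [[-0.01,0,0.0005],0,1],
  [[-0.01,0,0.0005],0,1],
  [[-0.01,0,0.0005],0,1],
  [[-0.01,0,0.0005],0,1],
], squeeze=40)

```text
clock: 9.15
eef_pos: [534.3, 114.4, 155.5]
eef_rot: [-1.576, 0.002, -0.378]
wrist_force: [-2.7, -4.4, 2.4]
finger_gap: 22.1
```

```bash
cat >> h.py <<'E'
def phi():
    s=manip.read_state(); d=s["eef_pos"][:2]-A; r=np.linalg.norm(d); u=d/r; f=s["wrist_force"]
    ph=np.arctan2(d[1],d[0]); print("phi %.3f r %.1f Frad %.1f Fdrag(ccw) %.1f Fz %.1f"%(ph,r,f[:2]@u,f[:2]@[-u[1],u[0]],f[2])); return ph
def crank(dps,r,grip=1,ph=None,z=156):
    ph=phi() if ph is None else ph
    rows([[A[0]+r*np.cos(ph-d),A[1]+r*np.sin(ph-d),z] for d in dps],grip)
E
python3 - <<'E'
from h import *
crank(np.arange(1,21)*.06,56.5)
E
```

```text
phi -0.414 r 54.9 Frad -0.7 Fdrag(ccw) -5.1 Fz 2.4
t9.15 tcp [534.3 114.4 155.5] rot [-1.576  0.002 -0.378] F [-2.7 -4.4  2.4] gap 22.1
[[[0.0013,-0.0005,-0.0034],0,1],[[0.0009,-0.0005,-0.0068],0,1],[[0.0003,-0.0005,-0.0101],0,1],[[-0.0005,-0.0005,-0.0134],0,1],[[-0.0016,-0.0004,-0.0167],0,1],[[-0.0028,-0.0004,-0.0198],0,1],[[-0.0042,-0.0004,-0.0229],0,1],[[-0.0058,-0.0004,-0.0259],0,1],[[-0.0075,-0.0004,-0.0288],0,1],[[-0.0095,-0.0004,-0.0316],0,1],[[-0.0116,-0.0003,-0.0342],0,1],[[-0.0138,-0.0003,-0.0368],0,1],[[-0.0162,-0.0003,-0.0392],0,1],[[-0.0187,-0.0003,-0.0414],0,1],[[-0.0214,-0.0003,-0.0435],0,1],[[-0.0242,-0.0003,-0.0454],0,1],[[-0.0271,-0.0002,-0.0472],0,1],[[-0.0301,-0.0002,-0.0488],0,1],[[-0.0332,-0.0002,-0.0502],0,1],[[-0.0364,-0.0002,-0.0514],0,1]]
```

Request:
play_rows([
  [[0.0013,0,-0.0034],0,1],
  [[0.001,0,-0.0068],0,1],
  [[0.0003,0,-0.01],0,1],
  [[-0.0005,0,-0.0134],0,1],
  [[-0.0016,0,-0.0167],0,1],
  [[-0.0028,0,-0.0198],0,1],
  [[-0.0042,0,-0.0229],0,1],
  [[-0.0058,0,-0.0259],0,1],
  [[-0.0075,0,-0.0288],0,1],
  [[-0.0095,0,-0.0316],0,1],
  [[-0.0116,0,-0.0342],0,1],
  [[-0.0138,0,-0.0368],0,1],
  [[-0.0162,0,-0.0392],0,1],
  [[-0.0187,0,-0.0414],0,1],
  [[-0.0214,0,-0.0435],0,1],
  [[-0.0242,0,-0.0454],0,1],
  [[-0.027,0,-0.0472],0,1],
  [[-0.03,0,-0.0488],0,1],
  [[-0.0332,0,-0.0502],0,1],
  [[-0.0364,0,-0.0514],0,1],
])

```text
clock: 11.15
eef_pos: [482.2, 80.2, 155.6]
eef_rot: [-1.574, -0.0, -0.378]
wrist_force: [7.3, 2.2, -5.3]
finger_gap: 21.9
```

Run:
```python
from h import *
crank(np.arange(1,21)*.06,56.5)
im=manip.camera("top")[:,:,::-1]; cv2.imwrite("pics/top5.png",im)
```

```text
phi -1.603 r 56.3 Frad -2.4 Fdrag(ccw) 7.2 Fz -5.3
t11.15 tcp [482.2  80.2 155.6] rot [-1.574 -0.    -0.378] F [ 7.3  2.2 -5.3] gap 21.9
[[[-0.0032,-0.0003,-0.0012],0,1],[[-0.0064,-0.0003,-0.0021],0,1],[[-0.0098,-0.0003,-0.0027],0,1],[[-0.0131,-0.0003,-0.0032],0,1],[[-0.0165,-0.0003,-0.0034],0,1],[[-0.0199,-0.0003,-0.0035],0,1],[[-0.0233,-0.0003,-0.0034],0,1],[[-0.0267,-0.0003,-0.0030],0,1],[[-0.0300,-0.0003,-0.0024],0,1],[[-0.0333,-0.0003,-0.0017],0,1],[[-0.0366,-0.0004,-0.0007],0,1],[[-0.0397,-0.0004,0.0004],0,1],[[-0.0429,-0.0004,0.0017],0,1],[[-0.0459,-0.0004,0.0033],0,1],[[-0.0488,-0.0004,0.0050],0,1],[[-0.0517,-0.0004,0.0068],0,1],[[-0.0544,-0.0004,0.0089],0,1],[[-0.0569,-0.0004,0.0111],0,1],[[-0.0594,-0.0004,0.0134],0,1],[[-0.0617,-0.0004,0.0159],0,1]]
```

Request:
play_rows([
  [[-0.0032,0.001,-0.0012],0,1],
  [[-0.0064,0.001,-0.0021],0,1],
  [[-0.0098,0.001,-0.0027],0,1],
  [[-0.0131,0.001,-0.0032],0,1],
  [[-0.0165,0.001,-0.0034],0,1],
  [[-0.02,0.001,-0.0035],0,1],
  [[-0.0233,0.001,-0.0034],0,1],
  [[-0.0267,0.001,-0.003],0,1],
  [[-0.03,0.001,-0.0024],0,1],
  [[-0.0333,0.001,-0.0017],0,1],
  [[-0.0366,0.001,-0.0007],0,1],
  [[-0.0397,0.001,0.0004],0,1],
  [[-0.0429,0.001,0.0017],0,1],
  [[-0.0459,0.001,0.0033],0,1],
  [[-0.0488,0.001,0.005],0,1],
  [[-0.0517,0.001,0.0068],0,1],
  [[-0.0544,0.001,0.0089],0,1],
  [[-0.057,0.001,0.0111],0,1],
  [[-0.0594,0.001,0.0134],0,1],
  [[-0.0617,0.001,0.016],0,1],
])

```text
clock: 13.2
eef_pos: [431.9, 117.6, 155.4]
eef_rot: [-1.573, -0.004, -0.378]
wrist_force: [9.4, -5.9, 3.3]
finger_gap: 21.9
```

Run:
```python
from h import *
crank(np.arange(1,15)*.05,56.5)
im=manip.camera("top")[:,:,::-1]; cv2.imwrite("pics/top6.png",im)
o=np.vstack([cv2.resize(cv2.imread(f)[250:310,300:400],None,fx=4.5,fy=4.5,interpolation=cv2.INTER_CUBIC) for f in("pics/top5.png","pics/top6.png")]); cv2.imwrite("pics/m6.png",o)
```

```text
phi -2.793 r 55.4 Frad -6.8 Fdrag(ccw) 8.8 Fz 3.3
t13.20 tcp [431.9 117.6 155.4] rot [-1.573 -0.004 -0.378] F [ 9.4 -5.9  3.3] gap 21.9
[[[-0.0027,-0.0006,0.0014],0,1],[[-0.0044,-0.0006,0.0037],0,1],[[-0.0060,-0.0006,0.0060],0,1],[[-0.0074,-0.0006,0.0084],0,1],[[-0.0088,-0.0006,0.0109],0,1],[[-0.0100,-0.0006,0.0134],0,1],[[-0.0111,-0.0007,0.0160],0,1],[[-0.0121,-0.0007,0.0187],0,1],[[-0.0130,-0.0007,0.0214],0,1],[[-0.0137,-0.0007,0.0241],0,1],[[-0.0142,-0.0007,0.0269],0,1],[[-0.0147,-0.0007,0.0297],0,1],[[-0.0149,-0.0007,0.0325],0,1],[[-0.0151,-0.0007,0.0353],0,1]]
```

View pics/m6.png

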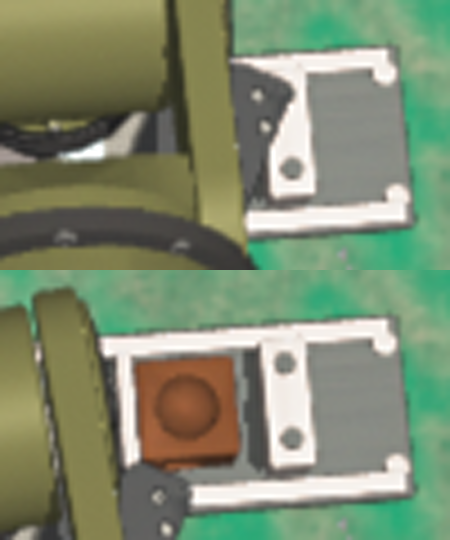

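The view shows the pad just at the block's near side (135,410). A gap of about 12 mm is left between the block's far side (236,400) and the stop (264,400), so contact should come after about 1.5 to 1.9 rad more.

Request:
play_rows([
  [[-0.0025,0,0.0014],0,1],
  [[-0.0042,0,0.0037],0,1],
  [[-0.0058,0,0.006],0,1],
  [[-0.0072,0,0.0084],0,1],
  [[-0.0085,0,0.0109],0,1],
  [[-0.0098,0,0.0134],0,1],
  [[-0.011,0,0.016],0,1],
  [[-0.0119,0,0.0187],0,1],
  [[-0.0128,0,0.0214],0,1],
  [[-0.0135,0,0.0241],0,1],
  [[-0.014,0,0.0269],0,1],
  [[-0.0145,0,0.0297],0,1],
  [[-0.0147,0,0.0325],0,1],
  [[-0.0149,0,0.0353],0,1],
])

```text
clock: 14.65
eef_pos: [432.3, 155.2, 155.5]
eef_rot: [-1.573, -0.007, -0.378]
wrist_force: [9.2, -11.3, -1.6]
finger_gap: 22.3
```

Run:
```python
from h import *
crank(np.arange(1,13)*.05,56)
```

```text
phi 2.795 r 55.0 Frad -12.5 Fdrag(ccw) 7.5 Fz -1.6
t14.65 tcp [432.3 155.2 155.5] rot [-1.573 -0.007 -0.378] F [  9.2 -11.3  -1.6] gap 22.3
[[[-0.0010,-0.0005,0.0028],0,1],[[-0.0009,-0.0005,0.0056],0,1],[[-0.0006,-0.0005,0.0084],0,1],[[-0.0002,-0.0005,0.0111],0,1],[[0.0003,-0.0005,0.0139],0,1],[[0.0010,-0.0005,0.0166],0,1],[[0.0018,-0.0005,0.0193],0,1],[[0.0027,-0.0005,0.0219],0,1],[[0.0038,-0.0005,0.0245],0,1],[[0.0050,-0.0005,0.0270],0,1],[[0.0063,-0.0005,0.0295],0,1],[[0.0078,-0.0005,0.0319],0,1]]
```

Request:
play_rows([
  [[0.0,0,0.0026],0,1],
  [[0.0,0,0.0052],0,1],
  [[0.0003,0,0.008],0,1],
  [[0.0007,0,0.0107],0,1],
  [[0.0012,0,0.0134],0,1],
  [[0.0018,0,0.016],0,1],
  [[0.0026,0,0.0187],0,1],
  [[0.0035,0,0.0212],0,1],
  [[0.0045,0,0.0237],0,1],
  [[0.0056,0,0.0262],0,1],
  [[0.007,0,0.0286],0,1],
])

```text
clock: 15.75
eef_pos: [449.6, 177.9, 155.4]
eef_rot: [-1.575, -0.008, -0.379]
wrist_force: [0.5, -11.6, 2.9]
finger_gap: 21.8
```

Run:
```python
from h import *
crank(np.arange(1,8)*.05,55)
im=manip.camera("top")[:,:,::-1]; cv2.imwrite("pics/top7.png",im)
```

```text
phi 2.263 r 53.8 Frad -9.2 Fdrag(ccw) 7.0 Fz 2.9
t15.75 tcp [449.6 177.9 155.4] rot [-1.575 -0.008 -0.379] F [  0.5 -11.6   2.9] gap 21.8
[[[0.0004,-0.0006,0.0029],0,1],[[0.0018,-0.0006,0.0052],0,1],[[0.0035,-0.0006,0.0075],0,1],[[0.0052,-0.0006,0.0096],0,1],[[0.0070,-0.0006,0.0117],0,1],[[0.0089,-0.0006,0.0136],0,1],[[0.0109,-0.0005,0.0155],0,1]]
```

```bash
sed -i 's/^A=np.array(\[484.,136.5\])/A=np.array([484.,135.])/' h.py
python3 - <<'E'
from h import *
crank(np.arange(1,8)*.05,55)
E
```

```text
phi 2.240 r 55.0 Frad -8.3 Fdrag(ccw) 5.2 Fz 2.4
t15.80 tcp [449.9 178.2 155.4] rot [-1.575 -0.008 -0.378] F [ 1.  -9.7  2.4] gap 22.2
[[[0.0015,-0.0006,0.0023],0,1],[[0.0030,-0.0006,0.0046],0,1],[[0.0047,-0.0006,0.0068],0,1],[[0.0064,-0.0006,0.0089],0,1],[[0.0083,-0.0005,0.0109],0,1],[[0.0103,-0.0005,0.0128],0,1],[[0.0123,-0.0005,0.0147],0,1]]
```

Request:
play_rows([
  [[0.0015,0,0.0023],0,1],
  [[0.003,0,0.0046],0,1],
  [[0.0047,0,0.0068],0,1],
  [[0.0064,0,0.0089],0,1],
  [[0.0083,0,0.0109],0,1],
])

```text
clock: 16.3
eef_pos: [461.4, 184.5, 155.4]
eef_rot: [-1.577, -0.008, -0.379]
wrist_force: [-4.7, -6.8, 4.5]
finger_gap: 21.9
```

Run:
```python
from h import *
crank(np.arange(1,8)*.05,55)
```

```text
phi 1.999 r 54.4 Frad -4.2 Fdrag(ccw) 7.1 Fz 4.5
t16.30 tcp [461.4 184.5 155.4] rot [-1.577 -0.008 -0.379] F [-4.7 -6.8  4.5] gap 21.9
[[[0.0015,-0.0006,0.0023],0,1],[[0.0036,-0.0005,0.0042],0,1],[[0.0057,-0.0005,0.0059],0,1],[[0.0079,-0.0005,0.0075],0,1],[[0.0102,-0.0005,0.0091],0,1],[[0.0126,-0.0005,0.0105],0,1],[[0.0150,-0.0005,0.0117],0,1]]
```

Request:
play_rows([
  [[0.0015,0,0.0023],0,1],
  [[0.0036,0,0.0042],0,1],
  [[0.0057,0,0.006],0,1],
  [[0.008,0,0.0075],0,1],
  [[0.0102,0,0.0091],0,1],
])

```text
clock: 16.8
eef_pos: [473.8, 188.7, 155.4]
eef_rot: [-1.578, -0.006, -0.379]
wrist_force: [-5.7, -4.9, 5.3]
finger_gap: 22.3
```

Run:
```python
from h import *
crank(np.arange(1,8)*.05,55)
im=manip.camera("top")[:,:,::-1]; cv2.imwrite("pics/top8.png",im)
```

```text
phi 1.758 r 54.6 Frad -3.8 Fdrag(ccw) 6.5 Fz 5.3
t16.80 tcp [473.8 188.7 155.4] rot [-1.578 -0.006 -0.379] F [-5.7 -4.9  5.3] gap 22.3
[[[0.0022,-0.0006,0.0017],0,1],[[0.0046,-0.0006,0.0030],0,1],[[0.0071,-0.0005,0.0042],0,1],[[0.0096,-0.0005,0.0053],0,1],[[0.0122,-0.0005,0.0062],0,1],[[0.0148,-0.0005,0.0070],0,1],[[0.0175,-0.0005,0.0076],0,1]]
```

Run:
```python
import cv2,numpy as np
for f in("top0","top6","top7","top8"):
    im=cv2.imread(f"pics/{f}.png").astype(int)
    print(f,"R-B/gray row 276..288 mean, cols 335..368")
    seg=im[276:288,335:368].mean(0); print((seg[:,2]-seg[:,0]).round().astype(int).tolist()); print(seg[:,1].round().astype(int).tolist())
```

```text
top0 R-B/gray row 276..288 mean, cols 335..368
[73, 76, 77, 79, 80, 80, 79, 76, 75, 70, 66, 67, 81, 89, 88, 84, 46, 6, 3, 3, 2, 1, 4, 10, 18, 11, 12, 15, 14, 12, 11, 11, 13]
[73, 75, 77, 78, 79, 78, 77, 75, 74, 70, 67, 67, 78, 83, 82, 81, 93, 128, 134, 113, 81, 75, 73, 88, 182, 241, 237, 221, 210, 207, 210, 216, 230]
top6 R-B/gray row 276..288 mean, cols 335..368
[78, 74, 77, 80, 80, 83, 83, 82, 78, 78, 74, 70, 69, 80, 92, 92, 89, 59, 8, 2, 1, 1, 4, 10, 18, 9, 10, 14, 12, 10, 9, 9, 12]
[79, 76, 77, 79, 80, 82, 82, 80, 78, 76, 74, 71, 69, 78, 86, 85, 84, 91, 125, 117, 84, 78, 75, 92, 187, 244, 240, 225, 214, 211, 213, 219, 234]
top7 R-B/gray row 276..288 mean, cols 335..368
[90, 95, 94, 84, 75, 76, 78, 79, 82, 83, 83, 81, 79, 77, 73, 68, 70, 86, 91, 90, 86, 43, 6, 9, 18, 9, 11, 14, 12, 11, 10, 10, 12]
[85, 93, 94, 84, 77, 76, 78, 79, 80, 81, 80, 78, 77, 76, 73, 68, 69, 82, 86, 85, 82, 73, 74, 91, 186, 243, 240, 224, 214, 211, 213, 218, 233]
top8 R-B/gray row 276..288 mean, cols 335..368
[26, 77, 95, 95, 89, 78, 77, 77, 80, 82, 82, 82, 82, 80, 79, 76, 70, 68, 78, 91, 91, 90, 69, 18, 16, 9, 10, 14, 13, 10, 9, 9, 12]
[125, 82, 91, 94, 89, 79, 77, 78, 80, 80, 81, 81, 80, 78, 77, 75, 70, 68, 76, 86, 86, 83, 74, 86, 186, 244, 240, 225, 214, 211, 213, 218, 233]
```

Request:
play_rows([
  [[0.0025,0,0.0017],0,1],
  [[0.0048,0,0.003],0,1],
  [[0.0073,0,0.0042],0,1],
  [[0.0098,0,0.0053],0,1],
])

```text
clock: 17.25
eef_pos: [484.7, 189.8, 155.4]
eef_rot: [-1.579, -0.005, -0.379]
wrist_force: [-7.8, -2.2, 5.0]
finger_gap: 22.4
```

Run:
```python
from h import *
crank(np.arange(1,8)*.04,55)
```

```text
phi 1.559 r 54.8 Frad -2.3 Fdrag(ccw) 7.8 Fz 5.0
t17.25 tcp [484.7 189.8 155.4] rot [-1.579 -0.005 -0.379] F [-7.8 -2.2  5. ] gap 22.4
[[[0.0020,-0.0006,0.0009],0,1],[[0.0041,-0.0006,0.0016],0,1],[[0.0062,-0.0006,0.0021],0,1],[[0.0084,-0.0005,0.0026],0,1],[[0.0105,-0.0005,0.0031],0,1],[[0.0127,-0.0005,0.0034],0,1],[[0.0149,-0.0005,0.0036],0,1]]
```

Request:
play_rows([
  [[0.002,0,0.0009],0,1],
  [[0.0041,0,0.0016],0,1],
  [[0.0062,0,0.0021],0,1],
  [[0.0084,0,0.0026],0,1],
])

```text
clock: 17.65
eef_pos: [492.9, 189.2, 155.4]
eef_rot: [-1.579, -0.003, -0.379]
wrist_force: [-8.6, 0.7, 4.1]
finger_gap: 22.2
```

Run:
```python
from h import *
crank(np.arange(1,8)*.04,55)
im=manip.camera("top")[:,:,::-1]; cv2.imwrite("pics/top9.png",im)
seg=im[276:288,335:368].astype(int).mean(0); print((seg[:,2]-seg[:,0]).round().astype(int).tolist())
```

```text
phi 1.409 r 55.0 Frad -0.7 Fdrag(ccw) 8.6 Fz 4.1
t17.65 tcp [492.9 189.2 155.4] rot [-1.579 -0.003 -0.379] F [-8.6  0.7  4.1] gap 22.2
[[[0.0021,-0.0006,0.0005],0,1],[[0.0043,-0.0005,0.0008],0,1],[[0.0065,-0.0005,0.0011],0,1],[[0.0087,-0.0005,0.0012],0,1],[[0.0109,-0.0005,0.0013],0,1],[[0.0131,-0.0005,0.0013],0,1],[[0.0153,-0.0005,0.0012],0,1]]
[12, 24, 75, 95, 96, 91, 79, 77, 78, 80, 81, 83, 84, 83, 80, 79, 76, 71, 69, 79, 92, 91, 91, 62, 20, 8, 10, 14, 13, 11, 9, 9, 12]
```

Request:
play_rows([
  [[0.0021,0,0.0005],0,1],
  [[0.0043,0,0.0008],0,1],
  [[0.0065,0,0.0011],0,1],
  [[0.0087,0,0.0012],0,1],
])

```text
clock: 18.1
eef_pos: [501.1, 187.4, 155.5]
eef_rot: [-1.578, -0.002, -0.379]
wrist_force: [-6.1, 1.5, 3.9]
finger_gap: 22.0
```

Run:
```python
from h import *
crank(np.arange(1,8)*.04,55)
im=manip.camera("top")[:,:,::-1]; cv2.imwrite("pics/top10.png",im)
seg=im[276:288,335:368].astype(int).mean(0); print((seg[:,2]-seg[:,0]).round().astype(int).tolist())
```

```text
phi 1.256 r 55.2 Frad -0.5 Fdrag(ccw) 6.2 Fz 3.9
t18.10 tcp [501.1 187.4 155.5] rot [-1.578 -0.002 -0.379] F [-6.1  1.5  3.9] gap 22.0
[[[0.0022,-0.0005,-0.0001],0,1],[[0.0044,-0.0005,-0.0001],0,1],[[0.0066,-0.0005,-0.0001],0,1],[[0.0088,-0.0005,-0.0003],0,1],[[0.0110,-0.0005,-0.0006],0,1],[[0.0132,-0.0005,-0.0009],0,1],[[0.0153,-0.0005,-0.0013],0,1]]
[13, 19, 58, 94, 96, 95, 82, 77, 77, 79, 81, 83, 84, 83, 81, 79, 75, 72, 70, 74, 89, 91, 91, 71, 29, 8, 10, 13, 12, 10, 9, 9, 12]
```

Request:
play_rows([
  [[0.0022,0,0],0,1],
  [[0.0044,0,0],0,1],
  [[0.0066,0,-0.0001],0,1],
  [[0.0088,0,-0.0003],0,1],
])

```text
clock: 18.55
eef_pos: [508.8, 184.4, 155.5]
eef_rot: [-1.578, 0.0, -0.379]
wrist_force: [-7.0, 4.2, 4.4]
finger_gap: 22.1
```

Run:
```python
from h import *
crank(np.arange(1,8)*.04,55)
im=manip.camera("top")[:,:,::-1]; cv2.imwrite("pics/top11.png",im)
for k in (8,9,10,11):
    g=cv2.imread(f"pics/top{k}.png").astype(int); seg=(g[...,2]-g[...,0])[276:288,318:364].mean(0); print(k,seg.round().astype(int).tolist())
    t=cv2.imread("pics/top8.png")[268:294,330:358]
    seg=g[276:288,318:340].mean((0,2)); print(seg.round().astype(int).tolist())
```

```text
phi 1.106 r 55.3 Frad 0.7 Fdrag(ccw) 8.1 Fz 4.4
t18.55 tcp [508.8 184.4 155.5] rot [-1.578  0.    -0.379] F [-7.   4.2  4.4] gap 22.1
[[[0.0022,-0.0005,-0.0006],0,1],[[0.0043,-0.0005,-0.0009],0,1],[[0.0065,-0.0005,-0.0013],0,1],[[0.0086,-0.0005,-0.0018],0,1],[[0.0108,-0.0005,-0.0024],0,1],[[0.0129,-0.0005,-0.0030],0,1],[[0.0149,-0.0005,-0.0038],0,1]]
8 [12, 16, 11, 11, 11, 11, 10, 15, 11, 3, 3, 1, 2, 13, 19, 12, 13, 26, 77, 95, 95, 89, 78, 77, 77, 80, 82, 82, 82, 82, 80, 79, 76, 70, 68, 78, 91, 91, 90, 69, 18, 16, 9, 10, 14, 13]
[119, 234, 239, 237, 237, 238, 240, 229, 138, 118, 100, 75, 72, 113, 224, 239, 236, 128, 90, 100, 102, 97]
9 [2, 12, 17, 11, 11, 11, 11, 10, 15, 11, 3, 2, 1, 2, 12, 19, 12, 12, 24, 75, 95, 96, 91, 79, 77, 78, 80, 81, 83, 84, 83, 80, 79, 76, 71, 69, 79, 92, 91, 91, 62, 20, 8, 10, 14, 13]
[91, 117, 230, 240, 238, 237, 238, 240, 231, 140, 118, 83, 72, 72, 108, 221, 239, 238, 136, 92, 100, 102]
10 [2, 6, 19, 12, 11, 11, 11, 10, 11, 16, 5, 2, 1, 1, 9, 20, 13, 13, 19, 58, 94, 96, 95, 82, 77, 77, 79, 81, 83, 84, 83, 81, 79, 75, 72, 70, 74, 89, 91, 91, 71, 29, 8, 10, 13, 12]
[91, 97, 176, 242, 239, 237, 237, 239, 242, 180, 126, 87, 75, 69, 94, 193, 239, 239, 171, 96, 97, 102]
11 [2, 3, 13, 15, 11, 11, 11, 10, 10, 16, 10, 2, 1, 1, 9, 20, 13, 13, 20, 59, 94, 97, 94, 82, 76, 77, 79, 81, 83, 84, 83, 81, 79, 75, 72, 70, 74, 89, 91, 91, 71, 29, 8, 10, 14, 12]
[94, 90, 123, 236, 240, 238, 237, 238, 241, 226, 134, 84, 75, 69, 93, 193, 239, 239, 170, 96, 97, 102]
```

Comparing frames 10 and 11, the block and pad front stay still while the jaw body moves on, so the block met the stop at about phi 1.33. It now grips with about 10 N. I need phi of about 0.67 for 30 N.

Run:
```python
from h import *
crank(np.arange(1,10)*.04,55)
```

```text
phi 1.101 r 55.3 Frad 0.7 Fdrag(ccw) 8.8 Fz 3.7
t18.60 tcp [509.  184.4 155.5] rot [-1.578 -0.    -0.379] F [-7.5  4.6  3.7] gap 22.1
[[[0.0022,-0.0005,-0.0006],0,1],[[0.0043,-0.0005,-0.0009],0,1],[[0.0065,-0.0005,-0.0013],0,1],[[0.0086,-0.0005,-0.0018],0,1],[[0.0108,-0.0005,-0.0024],0,1],[[0.0128,-0.0005,-0.0031],0,1],[[0.0149,-0.0005,-0.0039],0,1],[[0.0169,-0.0005,-0.0047],0,1],[[0.0189,-0.0005,-0.0056],0,1]]
```

Request:
play_rows([
  [[0.0022,0,-0.0004],0,1],
  [[0.0044,0,-0.0006],0,1],
  [[0.0066,0,-0.001],0,1],
  [[0.0088,0,-0.0015],0,1],
  [[0.011,0,-0.002],0,1],
  [[0.013,0,-0.0027],0,1],
  [[0.0151,0,-0.0035],0,1],
  [[0.0171,0,-0.0043],0,1],
])

```text
clock: 19.4
eef_pos: [522.8, 175.1, 155.5]
eef_rot: [-1.576, 0.002, -0.378]
wrist_force: [-7.1, 7.9, 2.7]
finger_gap: 22.1
```

```bash
cat >> h.py <<'E'
def jawpx(f):
    g=cv2.imread(f)[276:288,300:380].mean((0,2)).astype(float)
    def edge(a,b,lvl): # sub-pixel rising edge
        for i in range(a,b):
            if g[i]<lvl<=g[i+1]: return 300+i+(lvl-g[i])/(g[i+1]-g[i])
    c=[(i,edge(i,i+1,160)) for i in range(5,70) if edge(i,i+1,160)]; print(f,[round(x[1],2) for x in c])
E
python3 - <<'E'
from h import *
im=manip.camera("top")[:,:,::-1]; cv2.imwrite("pics/top12.png",im)
for k in (8,9,10,11,12): jawpx(f"pics/top{k}.png")
crank(np.arange(1,10)*.04,55.3)
E
```

```text
pics/top8.png [np.float64(318.36), np.float64(331.42), np.float64(358.72)]
pics/top9.png [np.float64(319.38), np.float64(332.46), np.float64(358.71)]
pics/top10.png [np.float64(319.8), np.float64(332.66), np.float64(358.81)]
pics/top11.png [np.float64(320.33), np.float64(332.67), np.float64(358.81)]
pics/top12.png [np.float64(321.27), np.float64(332.7), np.float64(358.81)]
phi 0.798 r 55.8 Frad 1.6 Fdrag(ccw) 9.0 Fz 3.3
t19.45 tcp [523.  174.9 155.5] rot [-1.576  0.002 -0.378] F [-5.3  7.4  3.3] gap 22.2
[[[0.0018,-0.0005,-0.0014],0,1],[[0.0038,-0.0005,-0.0023],0,1],[[0.0058,-0.0005,-0.0034],0,1],[[0.0077,-0.0005,-0.0045],0,1],[[0.0095,-0.0005,-0.0057],0,1],[[0.0113,-0.0005,-0.0070],0,1],[[0.0131,-0.0005,-0.0083],0,1],[[0.0148,-0.0005,-0.0097],0,1],[[0.0164,-0.0005,-0.0112],0,1]]
```

Request:
play_rows([
  [[0.0018,0,-0.0014],0,1],
  [[0.0038,0,-0.0023],0,1],
  [[0.0058,0,-0.0034],0,1],
  [[0.0065,0,-0.0038],0,1],
  [[0.0065,0,-0.0038],0,1],
])

```text
clock: 19.95
eef_pos: [527.3, 170.3, 155.5]
eef_rot: [-1.574, 0.004, -0.378]
wrist_force: [-4.4, 9.3, 3.1]
finger_gap: 22.4
```

Run:
```python
from h import *
im=manip.camera("top")[:,:,::-1]; cv2.imwrite("pics/top13.png",im)
jawpx(f"pics/top13.png")
a=px2w("top",(318.36,282),67);b=px2w("top",(321.27,282),67);print((a-b)/2.91)
phi(); H=A+55*U0
w=manip.camera("wrist")[:,:,::-1]; cv2.imwrite("pics/w2.png",w)
ph=phi(); P=[*(A+55*np.array([np.cos(ph),np.sin(ph)]))]; print(manip.read_state()["eef_pos"],w2px("wrist",[[*P,175],[*P,100]]),manip.read_state()["joints"])
```

```text
pics/top13.png [np.float64(321.53), np.float64(332.69), np.float64(358.8)]
[-0.04125128  2.1149655   0.        ]
phi 0.685 r 55.8 Frad 1.2 Fdrag(ccw) 9.0 Fz 2.6
phi 0.684 r 55.8 Frad 1.8 Fdrag(ccw) 9.2 Fz 2.4
[527.25592054 170.29862101 155.540349  ] [[317.91253727 308.88591105]
 [318.95206097 259.73446878]] [ 2.46433375e-01  3.56509525e-01  1.56597768e+00 -2.69737839e-04
  1.22352934e+00 -9.46246920e-01]
```

View pics/w2.png

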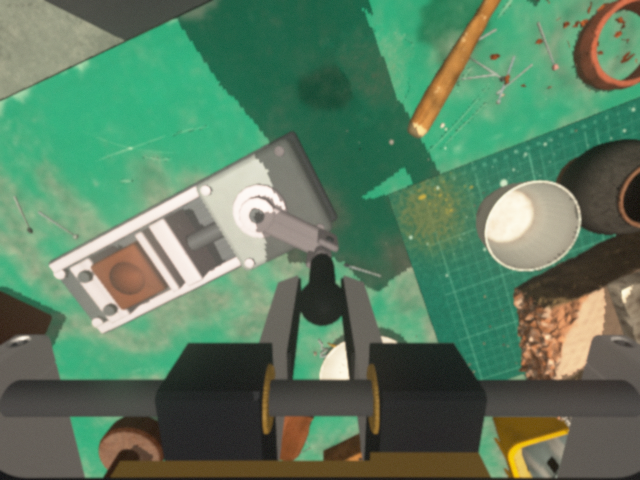

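The wrist view shows the ball at (321,300), the fork at about (329,240), the hub at (258,213) and the block firmly between pad and stop. The crank seems to lag the tool somewhat, so I'll fit its real angle from these pixels and check the jaw compression.

Run:
```python
from h import *
for k in (0,6,7,8,9,10,11,12,13): jawpx(f"pics/top{k}.png")
print("hub",w2px("wrist",[[*A,80],[*A,85],[*A,62]]).round())
for ph in np.arange(.6,1.0,.05):
    u=np.array([np.cos(ph),np.sin(ph)]); print(round(ph,2),"hinge",w2px("wrist",[*(A+55*u),103])[0].round(),"ball up",w2px("wrist",[*(A+55*u),175])[0].round(),"ball tilt.15", w2px("wrist",[*(A+(55-75*np.sin(.15))*u),174])[0].round())
```

```text
pics/top0.png [np.float64(305.47), np.float64(319.21), np.float64(358.76)]
pics/top6.png [np.float64(326.38), np.float64(358.71)]
pics/top7.png [np.float64(316.87), np.float64(329.97), np.float64(358.72)]
pics/top8.png [np.float64(318.36), np.float64(331.42), np.float64(358.72)]
pics/top9.png [np.float64(319.38), np.float64(332.46), np.float64(358.71)]
pics/top10.png [np.float64(319.8), np.float64(332.66), np.float64(358.81)]
pics/top11.png [np.float64(320.33), np.float64(332.67), np.float64(358.81)]
pics/top12.png [np.float64(321.27), np.float64(332.7), np.float64(358.81)]
pics/top13.png [np.float64(321.53), np.float64(332.69), np.float64(358.8)]
hub [[256. 217.]
 [254. 219.]
 [260. 213.]]
0.6 hinge [316. 266.] ball up [313. 316.] ball tilt.15 [295. 304.]
0.65 hinge [318. 263.] ball up [316. 312.] ball tilt.15 [297. 301.]
0.7 hinge [319. 260.] ball up [319. 308.] ball tilt.15 [299. 297.]
0.75 hinge [321. 257.] ball up [321. 303.] ball tilt.15 [301. 294.]
0.8 hinge [323. 254.] ball up [323. 299.] ball tilt.15 [303. 290.]
0.85 hinge [324. 250.] ball up [325. 294.] ball tilt.15 [304. 286.]
0.9 hinge [325. 247.] ball up [327. 289.] ball tilt.15 [306. 283.]
0.95 hinge [326. 243.] ball up [328. 285.] ball tilt.15 [307. 279.]
```

Run:
```python
import cv2,numpy as np
for k in (0,7,8,9,10,11,12,13):
    g=cv2.imread(f"pics/top{k}.png")[276:288,295:345].mean((0,2)); x=np.arange(50)+295
    L=180; c=[(round(x[i]+(L-g[i])/(g[i+1]-g[i]),2),'+' if g[i+1]>g[i] else '-') for i in range(49) if (g[i]-L)*(g[i+1]-L)<0]
    print(k,c)
```

```text
0 [(np.float64(302.03), '-'), (np.float64(306.21), '+'), (np.float64(313.06), '-'), (np.float64(319.43), '+'), (np.float64(322.46), '-')]
7 [(np.float64(317.15), '+'), (np.float64(324.07), '-'), (np.float64(330.24), '+'), (np.float64(333.19), '-')]
8 [(np.float64(300.5), '+'), (np.float64(302.27), '-'), (np.float64(318.53), '+'), (np.float64(325.54), '-'), (np.float64(331.6), '+'), (np.float64(334.52), '-')]
9 [(np.float64(295.59), '+'), (np.float64(302.27), '-'), (np.float64(319.56), '+'), (np.float64(326.56), '-'), (np.float64(332.64), '+'), (np.float64(335.57), '-')]
10 [(np.float64(302.26), '-'), (np.float64(320.06), '+'), (np.float64(327.0), '-'), (np.float64(332.87), '+'), (np.float64(335.86), '-')]
11 [(np.float64(295.98), '+'), (np.float64(302.27), '-'), (np.float64(320.5), '+'), (np.float64(327.5), '-'), (np.float64(332.87), '+'), (np.float64(335.86), '-')]
12 [(np.float64(321.45), '+'), (np.float64(328.37), '-'), (np.float64(332.91), '+'), (np.float64(335.88), '-')]
13 [(np.float64(321.71), '+'), (np.float64(328.61), '-'), (np.float64(332.9), '+'), (np.float64(335.89), '-')]
```

Request:
play_rows([
  [[0.0015,0,-0.0008],0,1],
  [[0.003,0,-0.0017],0,1],
  [[0.003,0,-0.0017],0,1],
])

```text
clock: 20.35
eef_pos: [528.9, 168.7, 155.5]
eef_rot: [-1.572, 0.006, -0.378]
wrist_force: [-5.5, 8.2, 3.7]
finger_gap: 22.2
```

```bash
cat >> h.py <<'E'
def spring(f):
    cv2.imwrite(f,manip.camera("top")[:,:,::-1])
    g=cv2.imread(f)[276:288,310:345].mean((0,2)); x=np.arange(35)+310; L=180
    c=[round(float(x[i]+(L-g[i])/(g[i+1]-g[i])),2) for i in range(34) if (g[i]-L)*(g[i+1]-L)<0]
    print(c,"spring gap px",np.diff(c),"(free 6.1)")
E
python3 - <<'E'
from h import *
spring("pics/top14.png"); phi()
cv2.imwrite("pics/w3.png",manip.camera("wrist")[:,:,::-1])
w=cv2.imread("pics/w3.png"); g=cv2.cvtColor(w,cv2.COLOR_BGR2GRAY)
for r in range(255,335,6): # dark ball span between fingers
    print(r,[c for c in range(285,360) if g[r,c]<45][:1],[c for c in range(285,360) if g[r,c]<45][-1:])
s=manip.read_state(); print(s["eef_pos"].round(1))
for ph in np.arange(.6,.9,.05):
    u=np.array([np.cos(ph),np.sin(ph)]); print(round(ph,2),w2px("wrist",[[*(A+55*u),103],[*(A+55*u),175]]).round(1).tolist())
E
```

```text
[321.83, 328.73, 332.9, 335.89] spring gap px [6.9  4.17 2.99] (free 6.1)
phi 0.645 r 56.1 Frad -1.0 Fdrag(ccw) 8.9 Fz 2.9
255 [319] [325]
261 [312] [330]
267 [311] [331]
273 [311] [332]
279 [311] [333]
285 [309] [335]
291 [298] [343]
297 [297] [344]
303 [297] [345]
309 [295] [346]
315 [294] [346]
321 [293] [348]
327 [292] [349]
333 [291] [349]
[528.8 168.7 155.5]
0.6 [[316.6, 263.8], [314.9, 312.2]]
0.65 [[318.6, 260.8], [317.8, 308.1]]
0.7 [[320.5, 257.6], [320.4, 303.9]]
0.75 [[322.3, 254.3], [322.8, 299.5]]
0.8 [[323.9, 251.0], [325.0, 295.0]]
0.85 [[325.3, 247.5], [327.0, 290.3]]
0.9 [[326.5, 244.0], [328.8, 285.6]]
```

The spring gap is now 1.93 px below free, about 4.1 mm or roughly 28 to 31 N, so the clamp is tight. Next I'll let go, rise, and turn the jaws square to the arm (phi about 0.70, a twist of −1.08) to fold the handle.

Request:
play_rows([
  [[0,0,0],0,0.5],
  [[0,0,0],0,0.5],
  [[-0.003,-0.02,0.0005],0,0.5],
  [[-0.003,-0.045,0.0005],0,0.5],
  [[-0.003,-0.047,0.0005],-0.13,0.5],
  [[-0.003,-0.047,0.0005],-0.27,0.5],
  [[-0.003,-0.047,0.0005],-0.41,0.5],
  [[-0.003,-0.047,0.0005],-0.55,0.5],
  [[-0.003,-0.047,0.0005],-0.69,0.5],
  [[-0.003,-0.047,0.0005],-0.83,0.5],
  [[-0.003,-0.047,0.0005],-0.97,0.5],
  [[-0.003,-0.047,0.0005],-1.08,0.5],
  [[-0.003,-0.047,0.0005],-1.08,0.5],
  [[-0.003,-0.047,0.0005],-1.08,0.5],
])

```text
clock: 21.85
eef_pos: [526.6, 170.1, 202.5]
eef_rot: [-1.567, 0.004, 0.699]
wrist_force: [0.1, 0.9, 0.2]
finger_gap: 47.1
```

Run:
```python
from h import *
phi()
cv2.imwrite("pics/w4.png",manip.camera("wrist")[:,:,::-1])
ph=.7;u=np.array([np.cos(ph),np.sin(ph)])
print(w2px("wrist",[[*(A+55*u),103],[*(A+55*u),175],[*A,80]]).round(1).tolist())
s=manip.read_state(); print(s["eef_pos"].round(1),s["eef_rot"].round(3),s["joints"].round(2))
spring("pics/top15.png")
```

```text
phi 0.690 r 55.2 Frad 0.6 Fdrag(ccw) 0.6 Fz 0.2
[[318.7, 241.0], [318.7, 272.8], [318.5, 172.3]]
[526.5 170.2 202.4] [-1.567  0.004  0.699] [ 0.25  0.31  1.51  0.    1.32 -2.03]
[321.84, 328.73, 332.9, 335.9] spring gap px [6.89 4.17 3.  ] (free 6.1)
```

View pics/w4.png

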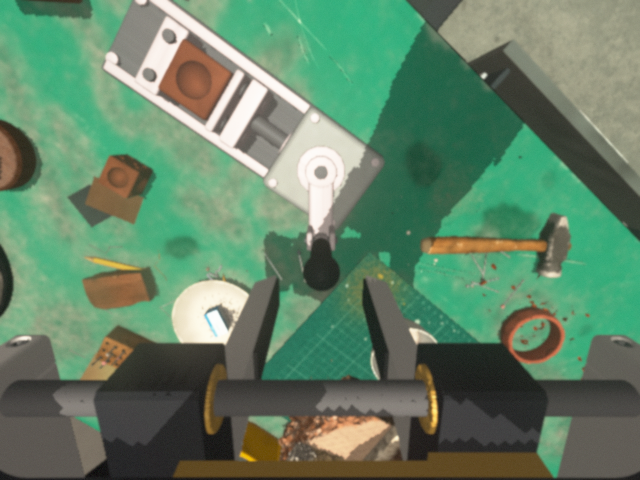

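The wrist view shows the ball at (322,270), the fork at (320,235) and the hub at (321,172) on one vertical line between the fingers, so the jaws are square to the arm. The hammer and the other things are unmoved, and the spring gap is still 4.17 px after release. I'll grip and begin folding.

Request:
play_rows([
  [[0,0.025,0.0005],0,0.5],
  [[0,0.046,0.0005],0,0.5],
  [[0,0.046,0.0005],0,0.5],
  [[0,0.046,0.0005],0,1],
  [[0,0.046,0.0005],0,1],
  [[0,0.046,0.0005],0,1],
  [[0,0.046,0.0005],0,1],
  [[0,0.046,0.0005],0,1],
  [[-0.004,0.046,0.0005],0,1],
  [[-0.0075,0.0465,0.0005],0,1],
  [[-0.011,0.047,0.0005],0,1],
  [[-0.015,0.0475,0.0005],0,1],
  [[-0.0185,0.0485,0.0005],0,1],
  [[-0.022,0.0495,0.0005],0,1],
  [[-0.0255,0.051,0.0005],0,1],
  [[-0.029,0.052,0.0005],0,1],
  [[-0.0325,0.0535,0.0005],0,1],
  [[-0.036,0.0555,0.0005],0,1],
], squeeze=25)

```text
clock: 23.75
eef_pos: [498.1, 147.2, 146.9]
eef_rot: [-1.567, 0.004, 0.7]
wrist_force: [1.3, -0.4, 2.6]
finger_gap: 22.7
```

Run:
```python
from h import *
phi(); spring("pics/top16.png")
w=manip.camera("wrist")[:,:,::-1]; cv2.imwrite("pics/w5.png",w); g=cv2.cvtColor(w,cv2.COLOR_BGR2GRAY)
for r in range(190,340,8): 
    c=[c for c in range(290,350) if g[r,c]<45]; print(r,c[:1],c[-1:],len(c))
ph=.69;u=np.array([np.cos(ph),np.sin(ph)])
for t in (.9,1.0,1.1,1.2,1.3): print(t,w2px("wrist",[*(A+(55-75*np.cos(t))*u),100+75*np.sin(t)])[0].round(1))
print(w2px("wrist",[*(A+55*u),100]))
```

```text
phi 0.715 r 18.7 Frad 0.8 Fdrag(ccw) -1.1 Fz 2.6
[321.83, 328.73, 332.9, 335.9] spring gap px [6.9  4.17 3.  ] (free 6.1)
190 [] [] 0
198 [] [] 0
206 [] [] 0
214 [] [] 0
222 [] [] 0
230 [] [] 0
238 [] [] 0
246 [] [] 0
254 [] [] 0
262 [] [] 0
270 [] [] 0
278 [] [] 0
286 [343] [343] 1
294 [297] [344] 33
302 [296] [345] 50
310 [294] [347] 54
318 [293] [348] 51
326 [292] [349] 45
334 [290] [349] 10
0.9 [317.  283.3]
1.0 [316.9 297.5]
1.1 [316.8 312.3]
1.2 [316.7 327.3]
1.3 [316.6 342.2]
[[317.00565343 310.13573354]]
```

Request:
play_rows([
  [[-0.003,0.002,0],0,1],
  [[-0.0063,0.004,0],0,1],
  [[-0.0094,0.006,0],0,1],
  [[-0.0123,0.0085,0],0,1],
  [[-0.0151,0.011,0],0,1],
  [[-0.0178,0.0136,0],0,1],
  [[-0.0203,0.0163,0],0,1],
  [[-0.0227,0.0192,0],0,1],
  [[-0.0227,0.0192,0],0,1],
])

```text
clock: 24.75
eef_pos: [480.0, 132.2, 127.2]
eef_rot: [-1.566, 0.005, 0.699]
wrist_force: [-0.5, -1.0, 0.6]
finger_gap: 22.9
```

Run:
```python
from h import *
phi(); spring("pics/top17.png")
w=manip.camera("wrist")[:,:,::-1]; cv2.imwrite("pics/w6.png",w); g=cv2.cvtColor(w,cv2.COLOR_BGR2GRAY)
for r in range(240,400,6): 
    c=[c for c in range(290,350) if g[r,c]<45]; print(r,c[:1],c[-1:],len(c),g[r,320],end=' | ')
ph=.69;u=np.array([np.cos(ph),np.sin(ph)])
for t in (.5,.6,.7,.8,.9,1.0,1.1): print(t,w2px("wrist",[*(A+(55-75*np.cos(t))*u),100+75*np.sin(t)])[0].round(1))
print(w2px("wrist",[*(A+55*u),100]))
```

```text
phi -2.534 r 4.9 Frad 1.0 Fdrag(ccw) 0.5 Fz 0.6
[321.84, 328.73, 332.9, 335.9] spring gap px [6.89 4.17 3.  ] (free 6.1)
240 [] [] 0 156 | 246 [] [] 0 140 | 252 [] [] 0 155 | 258 [] [] 0 156 | 264 [] [] 0 87 | 270 [] [] 0 86 | 276 [] [] 0 101 | 282 [] [] 0 150 | 288 [343] [343] 1 152 | 294 [298] [344] 3 96 | 300 [296] [345] 32 39 | 306 [295] [346] 52 40 | 312 [294] [347] 54 41 | 318 [293] [348] 55 44 | 324 [292] [349] 54 45 | 330 [291] [349] 48 44 | 336 [290] [349] 37 39 | 342 [290] [349] 31 37 | 348 [290] [349] 28 31 | 354 [290] [349] 19 36 | 360 [290] [349] 4 130 | 366 [290] [349] 3 157 | 372 [290] [290] 1 157 | 378 [] [] 0 145 | 384 [] [] 0 52 | 390 [] [] 0 61 | 396 [] [] 0 71 | 0.5 [317.2 287.1]
0.6 [317.1 299. ]
0.7 [317.  312.3]
0.8 [316.9 326.8]
0.9 [316.8 342.3]
1.0 [316.7 358.5]
1.1 [316.5 375.1]
[[316.81832382 353.41970651]]
```

Request:
play_rows([
  [[0,0,0],0,0.6],
  [[0.004,-0.004,0],0,0.6],
  [[0.007,-0.007,0],0,0.6],
  [[0.007,-0.007,0],0,0.6],
  [[0.007,-0.007,0],0,1],
  [[0.007,-0.007,0],0,1],
  [[0.007,-0.007,0],0,1],
  [[0.007,-0.007,0],0,1],
  [[0.0045,-0.0045,0],0,1],
  [[0.0024,-0.002,0],0,1],
  [[0,0.001,0],0,1],
  [[-0.002,0.004,0],0,1],
  [[-0.004,0.007,0],0,1],
  [[-0.006,0.0105,0],0,1],
  [[-0.0078,0.0138,0],0,1],
  [[-0.0093,0.017,0],0,1],
  [[-0.0106,0.0205,0],0,1],
  [[-0.0118,0.024,0],0,1],
])

```text
clock: 26.65
eef_pos: [470.9, 124.7, 103.2]
eef_rot: [-1.566, 0.005, 0.699]
wrist_force: [0.6, -0.9, 1.5]
finger_gap: 22.5
```

```bash
cat >> h.py <<'E'
def ballrow(f):
    w=manip.camera("wrist")[:,:,::-1]; cv2.imwrite(f,w); g=cv2.cvtColor(w,cv2.COLOR_BGR2GRAY)[:,314:326].mean(1)
    print("dark rows",[r for r in range(200,420) if g[r]<60][:1],g[260:340:4].astype(int).tolist())
    u=np.array([np.cos(.69),np.sin(.69)])
    for t in np.arange(0,.9,.1):
        c=w2px("wrist",[[*(A+(55-75*np.cos(t)-12)*u),100+75*np.sin(t)],[*(A+(55-75*np.cos(t))*u),100+75*np.sin(t)]]); print(round(t,2),c[:,1].round(0).tolist(),end=" ")
E
python3 - <<'E'
from h import *
phi(); spring("pics/top18.png"); ballrow("pics/w7.png")
E
```

```text
phi -2.473 r 16.6 Frad 0.1 Fdrag(ccw) 1.1 Fz 1.5
[322.43, 328.73, 332.9, 335.9] spring gap px [6.3  4.17 3.  ] (free 6.1)
dark rows [285] [107, 157, 159, 159, 118, 113, 66, 38, 39, 38, 39, 42, 43, 44, 41, 37, 37, 35, 36, 36]
0.0 [264.0, 284.0] 0.1 [269.0, 290.0] 0.2 [277.0, 298.0] 0.3 [286.0, 307.0] 0.4 [296.0, 318.0] 0.5 [309.0, 332.0] 0.6 [323.0, 346.0] 0.7 [339.0, 363.0] 0.8 [357.0, 380.0]
```

Request:
play_rows([
  [[-0.001,0.0035,0],0,1],
  [[-0.0019,0.0073,0],0,1],
  [[-0.0025,0.011,0],0,1],
  [[-0.003,0.0147,0],0,1],
  [[-0.0033,0.0185,0],0,1],
  [[-0.0035,0.021,0],0,1],
  [[-0.0035,0.0225,0],0,1],
  [[-0.0035,0.0225,0],0,1],
])

```text
clock: 27.55
eef_pos: [467.9, 122.4, 80.3]
eef_rot: [-1.566, 0.006, 0.699]
wrist_force: [1.6, -2.4, 0.8]
finger_gap: 22.7
```

Run:
```python
from h import *
phi(); spring("pics/top19.png"); ballrow("pics/w8.png")
```

```text
phi -2.478 r 20.5 Frad 0.3 Fdrag(ccw) 2.9 Fz 0.8
[323.4, 328.73, 332.9, 335.9] spring gap px [5.33 4.17 3.  ] (free 6.1)
dark rows [287] [126, 126, 126, 125, 121, 128, 149, 38, 37, 37, 39, 40, 41, 43, 43, 41, 38, 36, 37, 40]
0.0 [286.0, 308.0] 0.1 [294.0, 316.0] 0.2 [303.0, 326.0] 0.3 [314.0, 338.0] 0.4 [327.0, 352.0] 0.5 [343.0, 368.0] 0.6 [361.0, 386.0] 0.7 [381.0, 407.0] 0.8 [402.0, 428.0]
```

Request:
play_rows([
  [[0,0,0],0,0.6],
  [[0,0,0],0,0.6],
  [[0,-0.03,0],0,0.6],
  [[0,-0.052,0],0,0.6],
  [[0,-0.052,0],0,1],
  [[0,-0.052,0],0,1],
  [[0,-0.052,0],0,1],
  [[0,-0.052,0],0,1],
  [[0,-0.042,0],0,1],
  [[0,-0.034,0],0,1],
  [[0,-0.032,0],0,1],
  [[0,-0.0315,0],0,1],
  [[0,-0.0315,0],0,1],
])

```text
clock: 28.95
eef_pos: [468.1, 122.4, 111.9]
eef_rot: [-1.566, 0.006, 0.699]
wrist_force: [0.3, -0.3, 0.6]
finger_gap: 0.3
```

Request:
play_rows([
  [[0,0.001,0],0,1],
  [[0,0.002,0],0,1],
  [[0,0.002,0],0,1],
])

```text
clock: 29.25
eef_pos: [468.2, 122.3, 110.4]
eef_rot: [-1.566, 0.006, 0.699]
wrist_force: [-3.6, -2.2, 8.5]
finger_gap: 0.5
```

A downward press of 8.5 N is held firmly, so the handle is flat on its stop. I'll retreat and check.

Request:
play_rows([
  [[0,-0.03,0],0,1],
  [[0,-0.07,0],0,1],
  [[0,-0.11,0],0,0.6],
  [[-0.04,-0.13,0],0,0.4],
  [[-0.08,-0.13,0],0,0.4],
  [[-0.1,-0.13,0],0,0.4],
  [[-0.1,-0.13,0],0,0.4],
])

```text
clock: 29.95
eef_pos: [391.6, 57.0, 241.5]
eef_rot: [-1.567, 0.004, 0.698]
wrist_force: [-0.0, -0.2, 0.7]
finger_gap: 37.1
```

Run:
```python
from h import *
spring("pics/top20.png")
sc=manip.camera("scene")[:,:,::-1]; cv2.imwrite("pics/scene20.png",sc)
u=np.array([np.cos(.69),np.sin(.69)])
print("pred folded ball",w2px("scene",[*(A-20*u),100])[0],"15deg up",w2px("scene",[*(A+(55-75*np.cos(.15))*u),100+75*np.sin(.15)])[0],"hinge",w2px("scene",[*(A+55*u),100])[0])
g=cv2.cvtColor(sc,cv2.COLOR_BGR2GRAY)
m=(g[225:260,240:300]<55).astype(np.uint8); n,l,st,c=cv2.connectedComponentsWithStats(m)
for i in range(1,n):
    if st[i,4]>15: print(st[i]+[240,225,0,0,0],c[i]+[240,225])
a=cv2.imread("pics/top0.png"); b=cv2.imread("pics/top20.png")
d=(cv2.absdiff(a,b).max(2)>70).astype(np.uint8); n,l,st,c=cv2.connectedComponentsWithStats(d)
print([(s.tolist()) for s in st[1:] if s[4]>25])
w=cv2.cvtColor(manip.camera("wrist"),cv2.COLOR_RGB2GRAY)
p=w2px("wrist",[[*(A-20*u),100],[*(A+55*u),100]]); print(p)
m=(w<45).astype(np.uint8); n,l,st,c=cv2.connectedComponentsWithStats(m)
for i in range(1,n):
    if st[i,4]>60: print(st[i],c[i].round())
```

```text
[] spring gap px [] (free 6.1)
pred folded ball [270.19034199 246.50087712] 15deg up [270.01238268 241.92249286] hinge [280.43497634 230.98616388]
[266 235  14  16  76] [272.15789474 244.40789474]
[[293, 255, 6, 9, 31], [262, 258, 22, 24, 173], [267, 258, 38, 46, 695], [319, 269, 13, 27, 162], [332, 269, 4, 10, 35], [358, 268, 14, 26, 189], [305, 270, 10, 27, 204], [273, 283, 9, 12, 57], [329, 287, 22, 8, 39], [308, 295, 73, 10, 320], [267, 303, 108, 67, 3390], [318, 361, 19, 7, 70], [282, 383, 46, 27, 296], [334, 383, 45, 16, 195], [314, 412, 40, 3, 82], [0, 416, 42, 24, 410], [371, 417, 15, 30, 126], [0, 442, 81, 38, 2075], [271, 447, 121, 33, 2292], [325, 471, 5, 9, 28]]
[[318.91832564 321.278351  ]
 [318.42288852 382.24527072]]
[361 280  24  99 737] [372. 330.]
[  0 296  54  25 439] [ 32. 308.]
[257 297  23  83 532] [267. 339.]
[314 312  16  13  66] [323. 316.]
[   0  345  640  135 8982] [197. 423.]
[ 405  344  137  116 6395] [468. 388.]
[ 56 358  10  23  82] [ 61. 370.]
```

Run:
```python
import cv2,numpy as np
for k in(19,20):
    print(cv2.imread(f"pics/top{k}.png")[276:288,312:345].mean((0,2)).round().astype(int).tolist())
```

```text
[59, 71, 97, 108, 108, 108, 108, 108, 108, 106, 98, 142, 237, 240, 239, 241, 243, 156, 83, 69, 92, 190, 239, 240, 173, 97, 98, 103, 103, 90, 85, 85, 86]
[101, 100, 99, 99, 100, 100, 88, 85, 84, 93, 130, 131, 131, 131, 131, 132, 132, 96, 83, 82, 91, 124, 128, 128, 95, 87, 90, 91, 91, 88, 85, 84, 88]
```

Request:
play_rows([
  [[-0.03,-0.04,0.05],0,0.4],
  [[-0.03,-0.06,0.1],0,0.4],
  [[-0.03,-0.06,0.15],0,0.4],
  [[-0.03,-0.06,0.2],0,0.4],
  [[-0.03,-0.06,0.22],0,0.4],
  [[-0.03,-0.06,0.22],0,0.4],
])

```text
clock: 30.7
eef_pos: [226.6, 210.4, 302.5]
eef_rot: [-1.566, 0.005, 0.707]
wrist_force: [0.3, -0.3, 0.3]
finger_gap: 56.5
```

Run:
```python
from h import *
spring("pics/top21.png")
g=cv2.cvtColor(cv2.imread("pics/top21.png"),cv2.COLOR_BGR2GRAY)
m=(g[255:310,262:310]<50).astype(np.uint8); n,l,st,c=cv2.connectedComponentsWithStats(m)
for i in range(1,n):
    if st[i,4]>10: print(st[i]+[262,255,0,0,0],c[i]+[262,255])
u=np.array([np.cos(.69),np.sin(.69)])
for t in (0,.1,.2): print(t,w2px("top",[*(A+(55-75*np.cos(t))*u),100+75*np.sin(t)])[0],w2px("scene",[*(A+(55-75*np.cos(t))*u),100+75*np.sin(t)])[0])
s=manip.read_state(); print(s["clock"],s["wrist_force"],np.abs(s["qd"]).max())
```

```text
[321.89, 328.67, 332.96, 335.82] spring gap px [6.78 4.29 2.86] (free 6.1)
[272 266  24  28 140] [284.57857143 281.82142857]
0 [290.61905357 288.31100192] [270.19034199 246.50087712]
0.1 [290.36239889 287.68894403] [270.0445542  243.48639447]
0.2 [289.87811402 286.77690788] [270.00763616 240.32664028]
30.75 [-0.16465256  0.40073951  0.55468178] 0.09957165558081577
```

```bash
python3 -c "
from cell import manip
print(manip.sign_off())"
```

```text
the job is handed in; nothing more can be done
None
```

The dapping block is clamped against the stop with roughly 27–31 N, the handle is folded flat again, and I handed the job in at about 31 s. All force figures come from the spring gap in the top camera; I had no direct reading of the clamp.

- **Raising the handle:** the ball slipped out of the pads once on the way up and crept a second time. I took hold afresh each time and felt the upright stop at about 13 N before cranking.
- **Cranking:** the block met the stop after about 4.6 rad. I gave it about a tenth of a turn more. The tool led the crank by about 0.1 rad at the end, so I judged the grip from the spring gap (about 4 mm compression), not the tool angle.
- **Folding:** I folded the handle with one fresh hold on the way, then pressed the ball down onto its stop with 8.5 N.
- **Clamp still tight:** the spring gap read 4.17 px throughout the folding. My last reading, in different light after the arm had moved away, was 4.29 px (free is about 6.1 px), which would be up to 2 N less. I put that down to the light.
- **Folded position:** in the scene picture, taken just before the last move, the dark ball sat near its predicted folded place. A last top-view check of the ball was unclear, so that angle rests on the press against the stop.
- **Other things on the bench:** comparing the first top view with one after the fold, the differences I found all lay at the clamp, the robot and the picture's lower edge. The robot was touching nothing when I handed in.

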